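Strip a bushing block with a quarter-turn puller

TASK

Strip the aluminium bushing block with the orange-handled puller: thread it a quarter turn clockwise into each brass blind plug still in the block, pull the plug straight out, and leave it standing unthreaded on the floor of the wooden rack; with the same rod push every red slug that is still stuck in a bore down and out of the bottom into the catch tray. Then put the puller back in its wooden stand, hanging upright by its collar. Touch plugs and slugs only with the puller, never with the fingers, and leave the wax tin, tape measure and sanding block where they are.

Things in the scene. Friction and masses are not known exactly. Their poses are not given: they have to be found in the camera images.
- block: fixed aluminium bushing block, 84 x 228 mm (x, y), top 105 mm and underside 42 mm above the bench, on four legs in a grey catch tray (112 x 246 mm outside, walls 24 mm high, floor 6 mm thick). Origin: on the bench under its centre; z up, long side along y. Three upright bores at y = -75, 0, +75 mm
- bore_a (a point): mouth centre of the bore at y = -75 mm, in the block's top plane; axes as the block. Each bore: square pocket 47 x 47 mm, 18 mm deep, then a round hole 32 mm wide right through the block; low in it (centres 50 mm above the bench) three sprung steel balls hold the slug
- bore_b (a point): mouth centre of the middle bore, as bore_a. In every bore the slug yields past the balls at about 10 N and drops into the tray once its top is pushed below 48 mm above the bench. The rod's foot may go down to 44 mm above the bench and be drawn up past the balls with a light pull
- bore_c (a point): mouth centre of the bore at y = +75 mm; like bore_a
- plug_a: brass blind plug, may be absent, about 150 g: square head 43 x 43 x 18 mm on a round foot 26 mm wide, 9 mm high. Origin: centre of the foot's underside, z up; top 27 mm above it, flush with the block at the start. The pocket keeps it from turning. In its top a slot 12 mm wide, 29 mm long along its own x; beneath, a hollow from 9 to about 20 mm above the origin
- plug_b: brass plug like plug_a, may be absent. Any plug can start in any bore, slot across or along the block. To thread any plug: lower the rod's cross-bar through the slot until its underside is 11 to 12 mm above the plug's origin (15 to 16 mm below the top), turn clockwise seen from above, under two helical flights, to a stop at about 90 degrees; 70 or more hold well
- plug_c: brass plug like plug_a, may be absent. To unthread any plug: with the plug standing where it cannot turn, lower the rod 3 to 4 mm until it no longer bears the plug, turn back anticlockwise as far as it was turned, until the cross-bar lies along the slot (the plug's own x), and lift
- slug_a: red slug, may be absent: cylinder 28 mm wide, 20 mm high, 50 g. Origin: centre of its underside as it starts, z up. Starts in any one of the bores with its underside 56 mm above the bench, hidden where a plug is over it
- slug_b: red slug, may be absent: cylinder 28 mm wide, 20 mm high, 50 g. Origin: centre of its underside as it starts, z up. Starts in any one of the bores with its underside 56 mm above the bench, hidden where a plug is over it
- slug_c: red slug, may be absent: cylinder 28 mm wide, 20 mm high, 50 g. Origin: centre of its underside as it starts, z up. Starts in any one of the bores with its underside 56 mm above the bench, hidden where a plug is over it
- puller: puller rod, 155 mm long, 160 g: at its foot a steel cross-bar 26 mm long (along own x), 8 mm wide (own y), 5 mm high; steel shaft 8 mm thick; round collar 40 mm wide from 95 to 101 mm above the foot; above it an orange flat handle 26 mm (own x) by 14 mm (own y), from 101 to 155 mm above the foot: grip it across the 14 mm. Origin: centre of the foot's underside; z along the rod to the handle
- stand: fixed wooden block 66 x 66 mm, 100 mm high, with an upright hole 34 mm wide through its centre, in which the puller hangs by its collar with its foot 5 mm above the bench. Origin: centre of the underside, z up. Behind it a bench grinder 0.28 m high fills the bench from x = 0.57 m on, between y = -0.08 and 0.28 m: swing past in front of it
- rack: loose wooden rack for the plugs, 66 x 196 mm (x, y), 1 kg: an open-topped trough along its own y, 48 mm wide and 184 mm long inside, floor 6 mm thick, walls 26 mm high, room for three plugs in a row with their sides along the walls (they cannot turn there). Origin: centre of the underside, z up
- wax_tin: flat round tin 71 mm wide, 28 mm high, a bystander. Origin: centre of the underside
- tape_measure: tape measure 36 x 87 x 64 mm, a bystander. Origin: centre of the underside
- sanding_block: cork sanding block 60 x 105 x 29 mm, a bystander. Origin: centre of the underside
Not all that is in view belongs to the job. Leave any turquoise look-alike of the plug_a alone. There is more than one size of the puller; the one meant has the size given above.

How it is judged (in metres and radians):
On the way, in this order (a step that is already met when the one before it is completed fails the run):
1. the puller is drawn out of its stand (z of puller in the frame of stand above 0.1 m), for 0.1 s.
2. every plug stands in the rack and every slug lies in the catch tray (x of plug_a in the frame of rack between -0.012 and 0.012 m and y of plug_a in the frame of rack between -0.09 and 0.09 m and z of plug_a in the frame of rack between 0 and 0.014 m and angle between each of plug_a, plug_b, plug_c's own z axis and vertical below 0.15 rad and x of slug_a in the frame of block between -0.054 and 0.054 m and y of slug_a in the frame of block between -0.121 and 0.121 m and z of slug_a in the frame of block between -0.005 and 0.036 m and x of plug_b in the frame of rack between -0.012 and 0.012 m and y of plug_b in the frame of rack between -0.09 and 0.09 m and z of plug_b in the frame of rack between 0 and 0.014 m and x of slug_b in the frame of block between -0.054 and 0.054 m and y of slug_b in the frame of block between -0.121 and 0.121 m and z of slug_b in the frame of block between -0.005 and 0.036 m and x of plug_c in the frame of rack between -0.012 and 0.012 m and y of plug_c in the frame of rack between -0.09 and 0.09 m and z of plug_c in the frame of rack between 0 and 0.014 m and x of slug_c in the frame of block between -0.054 and 0.054 m and y of slug_c in the frame of block between -0.121 and 0.121 m and z of slug_c in the frame of block between -0.005 and 0.036 m), for 0.2 s.
At the end, for the whole second after the job is handed in: every plug stands upright (0.15 rad) on the rack floor, within 12 mm of the trough's middle line; every slug lies in the catch tray; the rack lies flat; the puller hangs upright by its collar in the stand (within 12 mm of its axis, 0.1 rad); slugs and puller at rest (all of step 2 and z of puller in the frame of stand between 0 and 0.012 m and horizontal distance between puller and stand below 0.012 m and angle between each of puller, rack's own z axis and vertical below 0.1 rad and linear speed of each of slug_a, slug_b, slug_c, puller below 0.03 m/s); the robot touches nothing.
It fails at once if a bystander (wax tin, tape measure, sanding block) is moved more than 3 cm (distance of any of wax_tin, tape_measure, sanding_block from where it was at the start of the episode above 0.03 m).
It fails at once if the fingers touch a plug or a slug (contact force between the fingers and plug_a above 2 N or contact force between the fingers and slug_a above 2 N or contact force between the fingers and plug_b above 2 N or contact force between the fingers and slug_b above 2 N or contact force between the fingers and plug_c above 2 N or contact force between the fingers and slug_c above 2 N).
Of plug_a, plug_b, plug_c only 2 to 3 are there at a start; the rules pass over those that are not, and their reading is None.
Of slug_a, slug_b, slug_c only 2 to 3 are there at a start; the rules pass over those that are not, and their reading is None.
At some moment in a run one of rack may be knocked a few centimetres aside while the robot is not near it.
It also fails if it takes over 210 s, if anything falls off the work surface, if the arm or the gripper's body presses on something with over 40 N, if the wrist force passes 120 N, or if a joint passes its speed limit or range.

ROBOT

A 6-joint arm with a two-finger parallel gripper is mounted at the origin on a cart in front of the work surface, level with it; the furniture and walls round the work are solid. World frame = base frame: x ahead of the robot, y to its left, z up, the work surface at z = 0. Lengths are in m, angles in degrees, forces in N, time in s.
With the tool pointing down it reaches from about 0.3 to 0.75 m from the base axis. Payload 8.5 kg.
Tool frame: the origin (TCP) lies between the finger pads; the fingertips stand 19 mm ahead of it and the grasp point (between the pads) is the TCP; z points along the fingers, y is the direction in which the jaws open and shut (so a half turn about z gives the same grasp; the last joint's range is limited). The gripper opens to 85 mm and grips with 20 to 120 N. Pads are 22 mm wide; open, the fingers measure 114 mm over their backs; the gripper's body (76 mm by 85 mm) begins 54 mm behind the grasp point. The pads swing forward as they close: fully open they stand 13 mm farther back than shut.
Start: joints at [-75.476, 21.807, 74.336, -0, 83.858, -12.336], TCP at [0.248, -0.491, 0.25] pointing down, gripper open.
Joint ranges: [-178.18, 178.18], [-50.72, 133.34], [12.68, 142.11], [-81.47, 261.47], [9.98, 163.14], [-165.26, 165.26]. Speed limits (degrees/s): [136.94, 136.94, 180, 180, 180, 180].

INTERFACE

Orientations are given as a 3x3 rotation matrix whose columns are the frame's x, y, z axes.
In Python, from rig import env gives the robot as it stands.
- The arm moves only by the shell command python3 -m pendant 'ROWS' [OPENING] [FORCE]. ROWS is JSON, a list of rows, each a list of 2 entries, a list of its own where there are three numbers: the shift along the tool's x, y, z scaled (see below), then the turn, a rotation vector about the tool's x, y, z scaled (see below). A call has 1 to 20 rows; each row shifts and turns the commanded pose from where the row before left it, along the tool's axes as they then stand; what a row does not reach is not made up. The controller multiplies each number of a shift by 0.1 m and each number of a turn by pi/2 rad. A row lasts 1/8 s, in which the tool goes at most 62.5 mm and 10.7 degrees, less where a joint would pass 70% of its speed; a pose out of reach is approached as far as the arm can. A call with a number of a shift or a turn outside -1 to 1 is refused whole. A call with a gripper value outside its range is refused whole. OPENING is the gripper command: -1 is shut, 1 is fully open, values between are in proportion, set as the call begins (- or left out, the last holds). The fingers move at their own pace and stop on an object; FORCE is the grip in N (left out, the last holds). Time passes only in rows, so rows that do not move let the fingers close. It gives the time, the measured TCP pose, the force and the opening at its end, in the units of the state.
- env.observe(): the state, without advancing time (a new reading comes with each control period).
- env.get_image(name): name is "scene" or "top" or "wrist"; returns a dict with "image" (384x512x3 uint8, red, green, blue), "K" (3x3 intrinsics, pixels), "distortion" ([k1, k2, p1, p2, k3] as OpenCV has them; the pictures are not rectified), "R" (3x3) and "t" (3): a world point X has camera coordinates R X + t. Camera axes: x right, y down, z forward; pixel columns grow to the right and rows downward; lengths in m; the calibration is good to about 2 mm. A picture is of the moment at which its call begins. There is no depth.
- env.close_job(): hands the job in, once; it reports no verdict.
The state is a dict: "time_s": time; "q": joint angles; "qvel": joint speeds; "joint_efforts": joint torques, N m; "position": TCP position; "tool_rot": TCP orientation; "ft_force": force on the tool from outside, world axes, zero at the start; "wrist_torque": the same for the moment, N m; "grip_width": finger opening in m.
Only numpy, scipy, OpenCV 4.12 (cv2) and the standard library are available. Lean on these libraries where they do the work, as an engineer would, in place of code of your own. Each camera call takes 0.05 s, during which the arm holds its last target.

## Working session

There is one attempt and no reset: what is moved stays moved. The work goes in short steps, Python scripts to look and compute and a shell command to move; the robot and the scene stay as the last step left them, time stands still between calls to the robot, and variables do not carry over. Pictures are saved under pics/ and viewed, and the job is handed in when it is done.

```bash
ls; mkdir -p pics
python3 - <<'E'
from rig import env
import cv2,numpy as np
o=env.observe()
print(o)
for n in("scene","top","wrist"):
    d=env.get_image(n); cv2.imwrite(f"pics/{n}0.png",d["image"][:,:,::-1])
    print(n,d["K"],d["distortion"],d["R"],d["t"])
E
```

```text
pics
{'time_s': 0.0, 'q': array([-7.54765613e+01,  2.18408105e+01,  7.43836330e+01,  1.78861413e-03,
        8.38610508e+01, -1.23370948e+01]), 'qvel': array([ 0.05978922, -0.04119061, -0.07087298,  0.09499233, -0.07528199,
        0.02854696]), 'joint_efforts': array([-1.35632290e-03, -4.48457158e+01, -2.31275475e+01, -2.77441377e-04,
        4.83365540e-03, -5.43689254e-06]), 'position': array([ 0.24842554, -0.49039667,  0.24972006]), 'tool_rot': array([[ 8.92110543e-01,  4.51817065e-01, -3.44150552e-04],
       [ 4.51817061e-01, -8.92109429e-01,  1.45225781e-03],
       [ 3.49134909e-04, -1.45106759e-03, -9.99998886e-01]]), 'ft_force': array([-0.20218344, -0.5784702 ,  0.06558649]), 'wrist_torque': array([-0.03047314, -0.09683977, -0.04414947]), 'grip_width': 0.08549399844961611}
scene [[428.78281426   0.         260.04592757]
 [  0.         428.78281426 188.57959904]
 [  0.           0.           1.        ]] [-0.03893471  0.          0.          0.          0.        ] [[ 0.45356377 -0.89098752  0.02052183]
 [-0.57699771 -0.31111849 -0.75516815]
 [ 0.67923011  0.33067586 -0.65520983]] [-0.21970968  0.38931542  0.84591458]
top [[381.06342206   0.         251.77610352]
 [  0.         381.06342206 198.34539468]
 [  0.           0.           1.        ]] [-0.04403497  0.          0.          0.          0.        ] [[-0.02975606 -0.99951382 -0.00931145]
 [-0.9927291   0.0306385  -0.11640536]
 [ 0.11663405  0.00577998 -0.99315814]] [0.06811698 0.5458454  1.0216727 ]
wrist [[344.22161244   0.         253.27136356]
 [  0.         344.22161244 189.16874444]
 [  0.           0.           1.        ]] [-0.09887289  0.          0.          0.          0.        ] [[ 0.45207467 -0.89197941 -0.00111058]
 [-0.85759011 -0.43498714  0.27445471]
 [-0.24529104 -0.1231216  -0.96159939]] [-0.55110493 -0.03441954  0.37845877]
```

View pics/scene0.png

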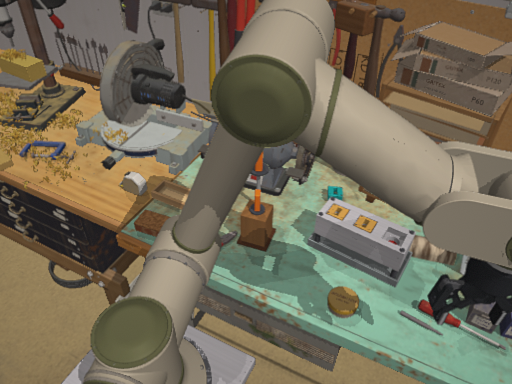

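View pics/top0.png

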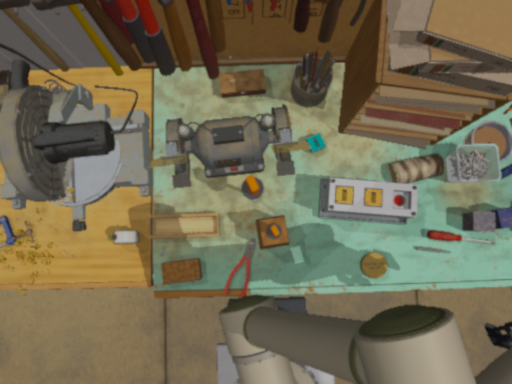

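View pics/wrist0.png

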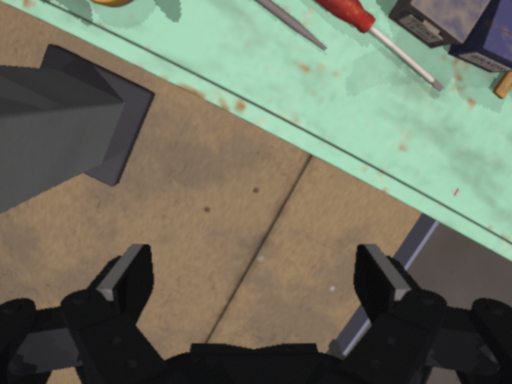

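```bash
cat > h.py <<'E'
import cv2,numpy as np
from rig import env
def snap(n,fn=None,box=None,s=4):
    d=env.get_image(n); im=np.ascontiguousarray(d["image"][:,:,::-1])
    if fn:
        if box: x0,y0,x1,y1=box; im=cv2.resize(im[y0:y1,x0:x1],None,fx=s,fy=s,interpolation=cv2.INTER_CUBIC)
        cv2.imwrite(fn,im)
    return d
def pt(d,uv,z):
    K,D,R,t=[np.array(d[k],float) for k in("K","distortion","R","t")]
    p=cv2.undistortPoints(np.array(uv,float).reshape(-1,1,2),K,D).reshape(-1,2)
    r=np.c_[p,np.ones(len(p))]@R; c=-R.T@t
    return c+r*((z-c[2])/r[:,2])[:,None]
def px(d,X):
    K,D,R,t=[np.array(d[k],float) for k in("K","distortion","R","t")]
    return cv2.projectPoints(np.array(X,float).reshape(-1,3),cv2.Rodrigues(R)[0],t,K,D)[0].reshape(-1,2)
def st():
    o=env.observe(); R=o["tool_rot"]
    print("t",round(o["time_s"],2),"p",o["position"].round(4),"yaw_x",np.degrees(np.arctan2(R[1,0],R[0,0])).round(2),"zt",R[:,2].round(4),"F",o["ft_force"].round(1),"T",o["wrist_torque"].round(2),"w",round(o["grip_width"],4),"q",o["q"].round(1))
    return o
E
python3 - <<'E'
from h import *
snap("top","pics/c1.png",(310,120,430,230),6)
snap("top","pics/c2.png",(145,165,300,300),5)
snap("scene","pics/c3.png",(220,140,420,280),4)
E
```

```text
(no output)
```

View pics/c1.png

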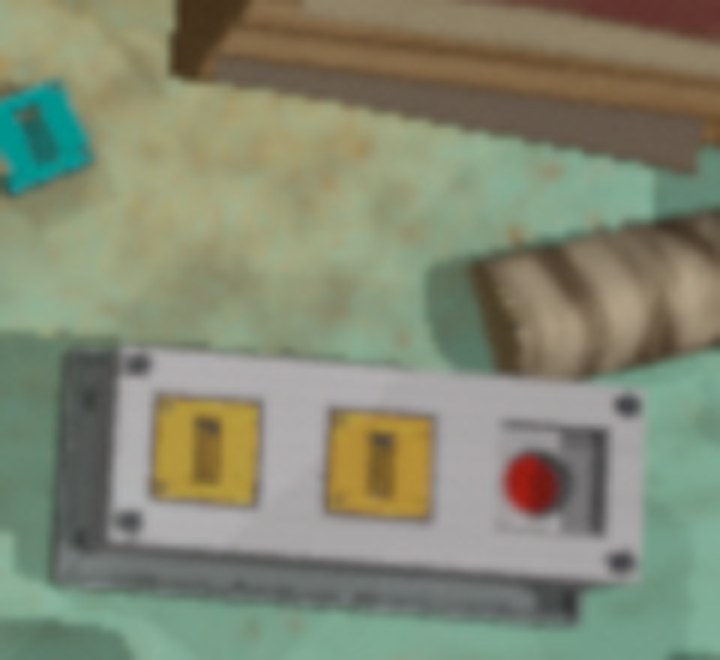

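View pics/c2.png

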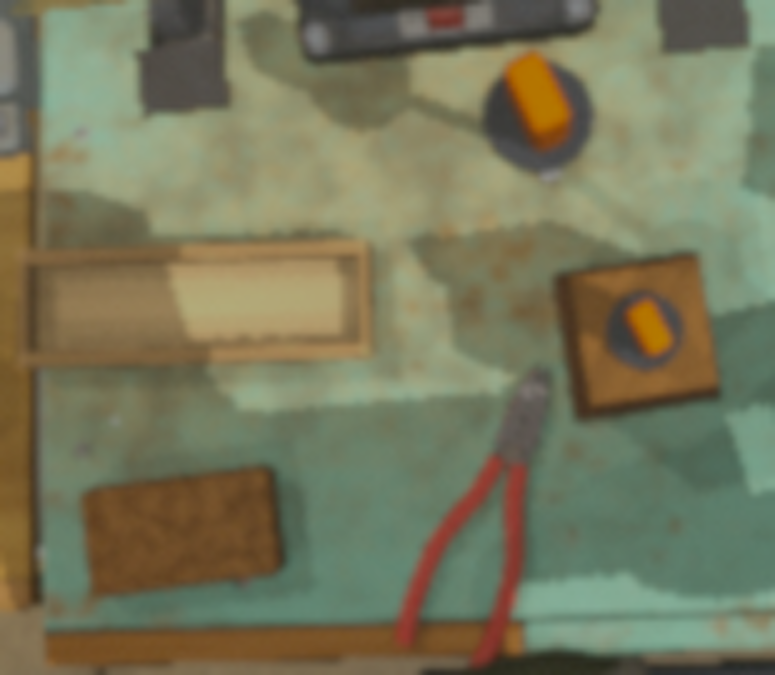

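View pics/c3.png

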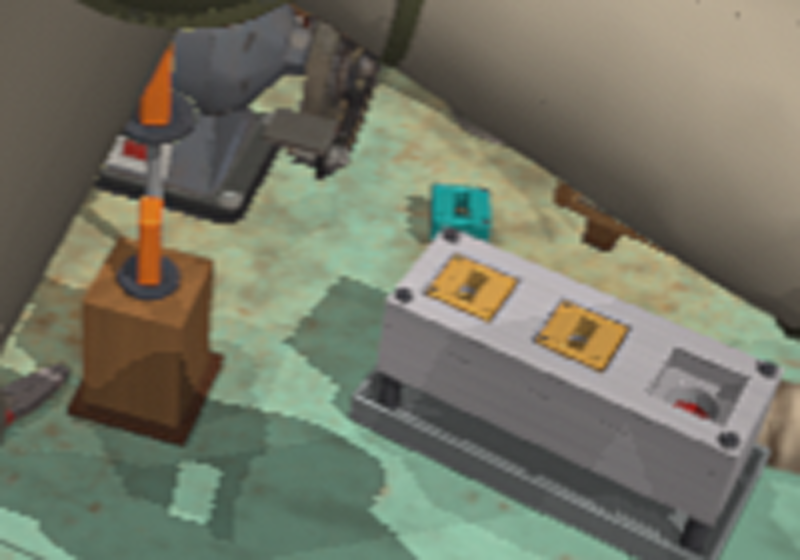

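Run:
```python
from h import *
d=snap("top")
c=np.array([(118,347),(648,388),(637,582),(106,545)])/6+[310,120]
P=pt(d,c,.105);print("block",P.round(4),P.mean(0)); print(P[1]-P[0],P[2]-P[1])
c=np.array([(207,452),(381,465),(553,477)])/6+[310,120]
print(pt(d,c,.105))
c=np.array([(645,331)])/5+[145,165]; print("collar",pt(d,c,.106))
c=np.array([(563,272),(697,253),(720,396),(583,412)])/5+[145,165]; P=pt(d,c,.1);print("stand",P.round(4),P.mean(0))
c=np.array([(22,250),(368,242),(372,352),(22,362)])/5+[145,165]; P=pt(d,c,.026);print("rack",P.round(4),P.mean(0))
# handle top
c=np.array([(627,303),(650,296),(675,347),(650,358)])/5+[145,165]; print("handle",pt(d,c,.155))
c=np.array([(536,117)])/5+[145,165]; print("bigcollar",pt(d,c,.106))
c=np.array([(374,264)]); print("tin",pt(d,c,.028))
```

```text
block [[ 0.5863 -0.1521  0.105 ]
 [ 0.5615 -0.3812  0.105 ]
 [ 0.4778 -0.3697  0.105 ]
 [ 0.5009 -0.1424  0.105 ]] [ 0.53165109 -0.26135138  0.105     ]
[-0.02481418 -0.22914471  0.        ] [-0.0837011   0.01153371  0.        ]
[[ 0.53954914 -0.18791028  0.105     ]
 [ 0.53162198 -0.26259603  0.105     ]
 [ 0.52413698 -0.33673631  0.105     ]]
collar [[ 0.45310675 -0.00290725  0.106     ]]
stand [[ 0.4848  0.0378  0.1   ]
 [ 0.4924 -0.0314  0.1   ]
 [ 0.4191 -0.0403  0.1   ]
 [ 0.4131  0.0299  0.1   ]] [ 0.45233738 -0.00099052  0.1       ]
rack [[0.5105 0.3378 0.026 ]
 [0.5092 0.1448 0.026 ]
 [0.4484 0.1438 0.026 ]
 [0.4484 0.3379 0.026 ]] [0.47913831 0.24106756 0.026     ]
handle [[ 0.46545397  0.00774793  0.155     ]
 [ 0.46849821 -0.00350221  0.155     ]
 [ 0.4435348  -0.01466955  0.155     ]
 [ 0.43861642 -0.00241395  0.155     ]]
bigcollar [[0.5647664  0.04925567 0.106     ]]
tin [[ 0.35750978 -0.27652479  0.028     ]]
```

```bash
python3 -m pendant '[[[0.287,-0.247,-0.02],[0,0,0]],[[0.287,-0.247,-0.02],[0,0,0]],[[0.287,-0.247,-0.02],[0,0,0]],[[0.287,-0.247,-0.02],[0,0,0]],[[0.287,-0.247,-0.02],[0,0,0]],[[0.287,-0.247,-0.02],[0,0,0]],[[0.287,-0.247,-0.02],[0,0,0]],[[0.287,-0.247,-0.02],[0,0,0]],[[0.287,-0.247,-0.02],[0,0,0]],[[0.287,-0.247,-0.02],[0,0,0]],[[0.287,-0.247,-0.02],[0,0,0]],[[0.287,-0.247,-0.02],[0,0,0]],[[0.287,-0.247,-0.02],[0,0,0]],[[0.287,-0.247,-0.02],[0,0,0]],[[0,0,0],[0,0,0]]]' 1
python3 -m pendant '[[[0,0,0],[0,0,-0.114]],[[0,0,0],[0,0,-0.114]],[[0,0,0],[0,0,-0.114]],[[0,0,0],[0,0,-0.114]],[[0,0,0],[0,0,-0.114]],[[0,0,0],[0,0,-0.114]],[[0,0,0],[0,0,-0.114]],[[0,0,0],[0,0,-0.114]],[[0,0,0],[0,0,-0.114]],[[0,0,0],[0,0,-0.114]],[[0,0,0],[0,0,-0.114]],[[0,0,0],[0,0,-0.114]],[[0,0,0],[0,0,-0.114]],[[0,0,0],[0,0,-0.114]],[[0,0,0],[0,0,-0.114]],[[0,0,0],[0,0,-0.114]],[[0,0,0],[0,0,-0.114]],[[0,0,0],[0,0,0]]]'
python3 - <<'E'
from h import *
st(); snap("wrist","pics/w1.png"); snap("top","pics/t1.png")
E
```

```text
time_s: 2.22
position: [0.4511, 0.0011, 0.2784]
tool_rot: [[0.891, 0.455, 0.0], [0.455, -0.891, 0.0], [0.0, -0.0, -1.0]]
ft_force: [0.2, -0.3, 0.0]
grip_width: 0.0856
time_s: 4.47
position: [0.4505, -0.0013, 0.2783]
tool_rot: [[-0.933, -0.361, -0.0], [-0.361, 0.933, -0.0], [0.0, -0.0, -1.0]]
ft_force: [0.9, -0.1, -0.1]
grip_width: 0.0855
t 4.47 p [ 0.4505 -0.0013  0.2783] yaw_x -158.86 zt [-1.e-04 -2.e-04 -1.e+00] F [ 0.9 -0.1 -0.1] T [-0.05 -0.02  0.03] w 0.0855 q [ -15.3   10.5   85.9   -0.    83.6 -126.4]
```

View pics/w1.png

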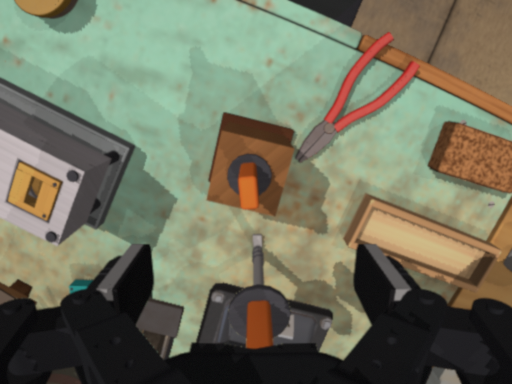

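Run:
```python
from h import *
snap("wrist","pics/w2.png",(195,100,315,225),6)
```

```text
(no output)
```

View pics/w2.png

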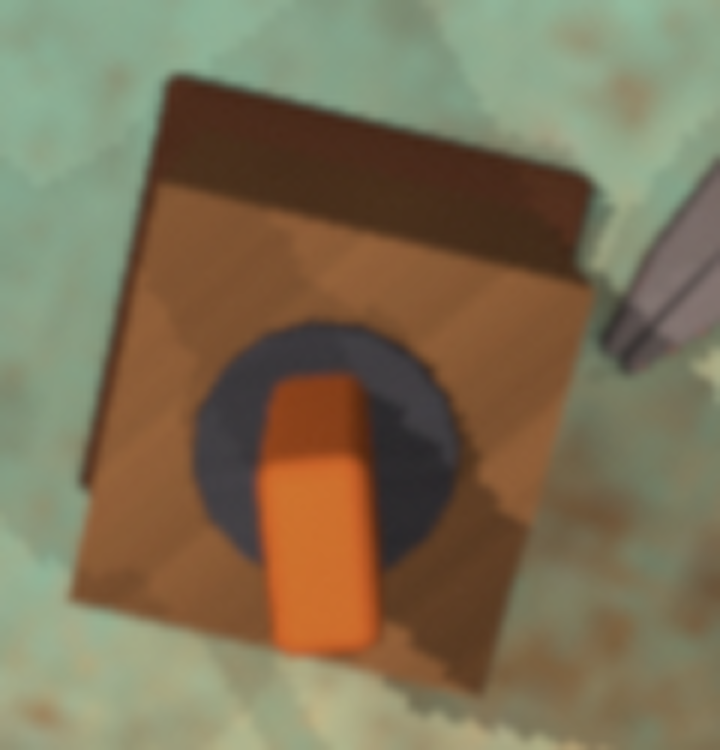

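View pics/t1.png

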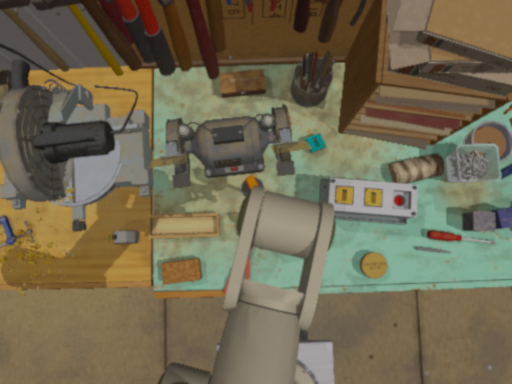

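Run:
```python
from h import *
d=snap("wrist")
f=lambda c:np.array(c)/6+[195,100]
P=pt(d,f([(160,183),(593,288),(480,692),(72,600)]),.1);print("stand",P.round(4),P.mean(0).round(4))
P=pt(d,f([(328,448)]),.106);print("collar",P.round(4))
P=pt(d,f([(195,448),(461,448)]),.106);print("collar width",np.linalg.norm(P[0]-P[1]))
P=pt(d,f([(260,462),(370,457),(380,650),(277,655)]),.16);print("handle",P.round(4),P.mean(0).round(4))
v=(P[0]+P[1]-P[2]-P[3])/2;print(np.degrees(np.arctan2(v[1],v[0])),np.linalg.norm(v),np.linalg.norm(P[0]-P[1]))
print(env.observe()["position"])
```

```text
stand [[ 0.428  -0.0408  0.1   ]
 [ 0.4195  0.0239  0.1   ]
 [ 0.484   0.032   0.1   ]
 [ 0.4926 -0.0319  0.1   ]] [ 0.456  -0.0042  0.1   ]
collar [[ 0.4548 -0.0043  0.106 ]]
collar width 0.039093014760008246
handle [[ 0.4471 -0.0154  0.16  ]
 [ 0.4418 -0.0033  0.16  ]
 [ 0.4641  0.0067  0.16  ]
 [ 0.4693 -0.0049  0.16  ]] [ 0.4556 -0.0042  0.16  ]
-155.281403509514 0.02457136804249726 0.013243491862132415
[ 0.4506375  -0.00084754  0.27831759]
```

```bash
python3 -m pendant '[[[-0.028,-0.05,0],[0,0,-0.04]],[[0,0,0.244],[0,0,0]],[[0,0,0.244],[0,0,0]],[[0,0,0.244],[0,0,0]],[[0,0,0.244],[0,0,0]],[[0,0,0.244],[0,0,0]],[[0,0,0.244],[0,0,0]],[[0,0,0],[0,0,0]]]' 1
python3 - <<'E'
from h import *
st()
snap("wrist","pics/w3.png")
E
```

```text
time_s: 5.68
position: [0.4545, -0.0042, 0.1309]
tool_rot: [[-0.908, -0.419, -0.003], [-0.419, 0.908, 0.001], [0.002, 0.002, -1.0]]
ft_force: [0.2, 0.3, -0.2]
grip_width: 0.0854
t 5.67 p [ 0.4545 -0.0042  0.1309] yaw_x -155.2 zt [-3.1e-03  9.0e-04 -1.0e+00] F [ 0.2  0.3 -0.2] T [0.01 0.03 0.04] w 0.0854 q [ -15.5   20.4   99.5   -0.    60.3 -130.3]
```

View pics/w3.png

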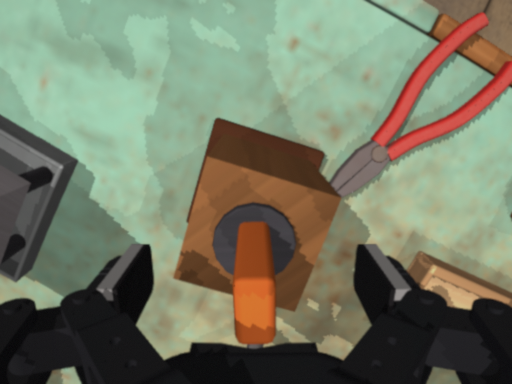

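```bash
python3 -m pendant '[[[0,0,0],[0,0,0]],[[0,0,0],[0,0,0]],[[0,0,0],[0,0,0]],[[0,0,0],[0,0,0]],[[0,0,0],[0,0,0]],[[0,0,0],[0,0,0]],[[0,0,0],[0,0,0]],[[0,0,0],[0,0,0]]]' -1 100
python3 - <<'E'
from h import *
st()
snap("wrist","pics/w4.png")
E
```

```text
time_s: 6.72
position: [0.4552, -0.0043, 0.1323]
tool_rot: [[-0.907, -0.421, 0.001], [-0.421, 0.907, -0.0], [-0.0, -0.0, -1.0]]
ft_force: [-1.1, 0.9, 5.5]
grip_width: 0.0128
t 6.72 p [ 0.4552 -0.0043  0.1323] yaw_x -155.12 zt [ 5.e-04 -2.e-04 -1.e+00] F [-1.1  0.9  5.5] T [ 0.06  0.22 -0.04] w 0.0128 q [ -15.5   20.3   99.4   -0.    60.3 -130.4]
```

View pics/w4.png

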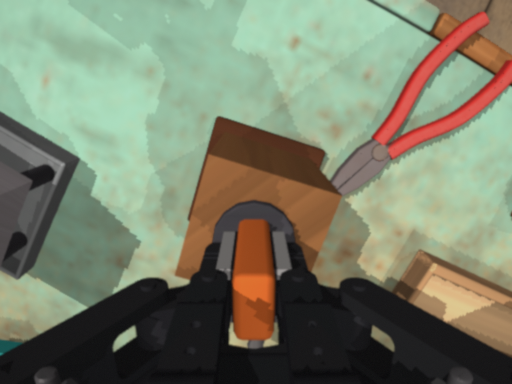

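```bash
python3 -m pendant '[[[0,0,-0.15],[0,0,0]],[[0,0,-0.35],[0,0,0]],[[0,0,-0.4],[0,0,0]],[[0,0,-0.4],[0,0,0]],[[0,0,-0.4],[0,0,0]],[[0,0,0],[0,0,0]],[[0,0,0],[0,0,0]]]'
python3 - <<'E'
from h import *
st()
snap("wrist","pics/w5.png"); snap("scene","pics/s5.png",(180,60,380,260),4)
E
```

```text
time_s: 7.65
position: [0.4546, -0.0041, 0.3007]
tool_rot: [[-0.907, -0.421, -0.002], [-0.421, 0.907, 0.001], [0.002, 0.001, -1.0]]
ft_force: [0.3, -0.3, -2.1]
grip_width: 0.013
t 7.65 p [ 0.4546 -0.0041  0.3007] yaw_x -155.12 zt [-2.2e-03  6.0e-04 -1.0e+00] F [ 0.3 -0.3 -2.1] T [ 0.05  0.03 -0.03] w 0.013 q [ -15.5   10.1   82.6    0.    87.4 -130.4]
```

View pics/w5.png

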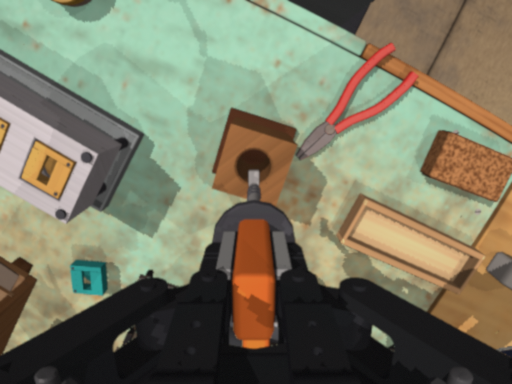

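View pics/s5.png

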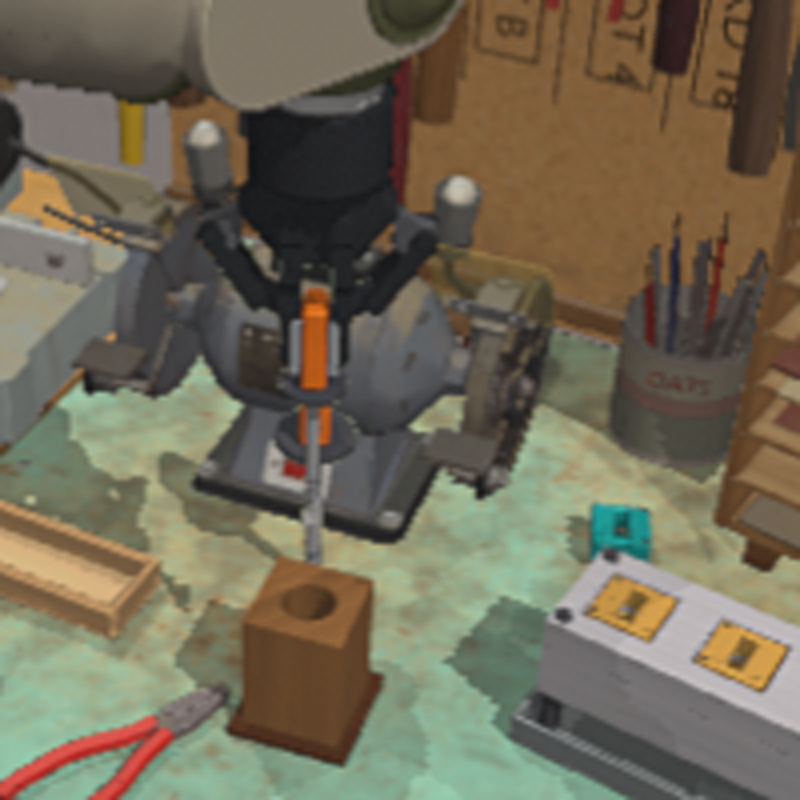

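```bash
python3 -m pendant '[[[0,-0.405,0],[0,0,0]],[[0,-0.405,0],[0,0,0]],[[0,-0.405,0],[0,0,0]],[[0,-0.405,0],[0,0,0]],[[0,-0.405,0],[0,0,0]],[[0,0,0],[0,0,0.0873]],[[0,0,0],[0,0,0.0873]],[[0,0,0],[0,0,0.0873]],[[0,0,0],[0,0,0.0873]],[[0,0,0],[0,0,0]],[[0,0,0],[0,0,0]]]'
python3 - <<'E'
from h import *
o=st()
d=snap("wrist","pics/w6.png")
R=o["tool_rot"];p=o["position"]
print(px(d,[p+R[:,2]*.1273,p+R[:,2]*.03]))
E
```

```text
time_s: 9.12
position: [0.5403, -0.1879, 0.3012]
tool_rot: [[-0.994, 0.111, -0.001], [0.111, 0.994, 0.001], [0.001, 0.001, -1.0]]
ft_force: [-0.6, -0.5, -1.6]
grip_width: 0.013
t 9.12 p [ 0.5403 -0.1879  0.3012] yaw_x 173.6 zt [-1.1e-03  7.0e-04 -1.0e+00] F [-0.6 -0.5 -1.6] T [-0.02 -0.03 -0.03] w 0.013 q [ -31.    22.4   64.9    0.    92.7 -114.6]
[[254.12791666 184.39949346]
 [254.50147147 236.94739539]]
```

View pics/w6.png

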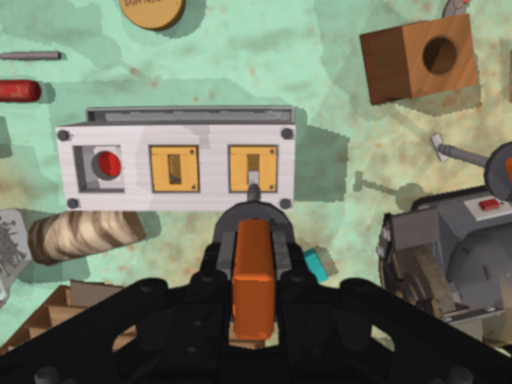

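Run:
```python
from h import *
snap("wrist","pics/w7.png",(140,100,310,225),4.7)
snap("wrist","pics/w7b.png",(50,100,140,225),6)
```

```text
(no output)
```

View pics/w7.png

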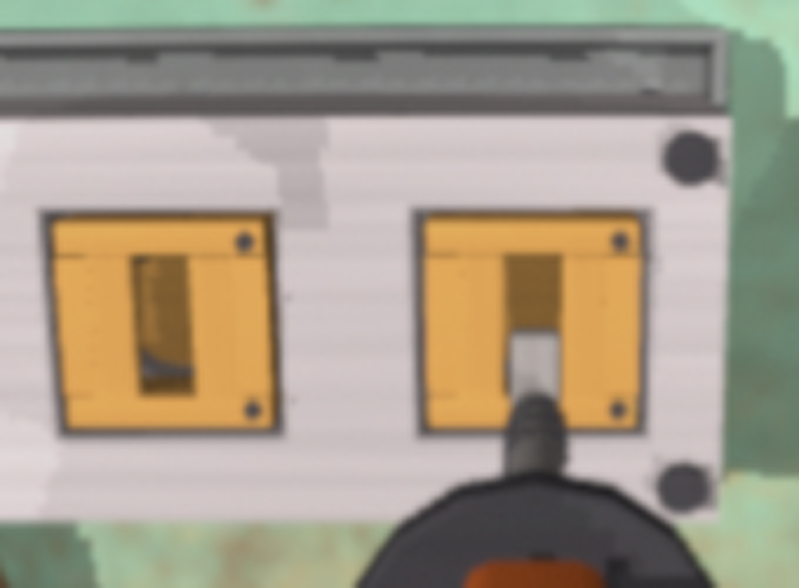

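View pics/w7b.png

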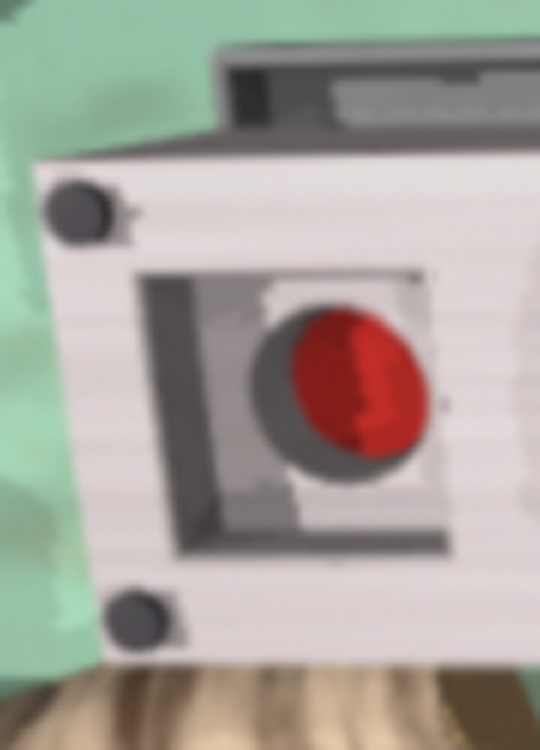

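Run:
```python
from h import *
o=st()
d=snap("wrist")
R=o["tool_rot"];p=o["position"]
f=lambda c:np.array(c)/4.7+[140,100]
def rep(n,c,z):
    P=pt(d,f(c),z);m=P.mean(0);print(n,P.round(4).tolist(),m.round(4)); 
    v=(P[1]+P[2]-P[0]-P[3]);print(np.degrees(np.arctan2(v[1],v[0])))
    return m
rep("plug c",[(424,216),(640,216),(640,432),(424,432)],.105)
rep("plug b",[(50,218),(268,216),(278,432),(62,432)],.105)
rep("slot b",[(132,254),(188,254),(195,395),(140,395)],.105)
P=pt(d,f([(532,254)]),.105);print("slot c near end",P)
f2=lambda c:np.array(c)/6+[50,100]
P=pt(d,f2([(138,273),(425,272),(450,553),(178,555)]),.105);print("pocket a",P.mean(0))
P=pt(d,np.r_[f2([(35,160)]),f([(730,118)]),f([(718,520)]),f2([(105,662)])],.105);print("block",P.round(4),P.mean(0))
v=P[1]+P[2]-P[0]-P[3];print(np.degrees(np.arctan2(v[1],v[0])))
for L in(.1273,.1223):
  q=p+R[:,2]*L; print((px(d,[q+R@[.013,s*.004,0] for s in(-1,1)])-[140,100])*4.7)
```

```text
t 9.28 p [ 0.5403 -0.1879  0.3017] yaw_x 173.52 zt [-3.e-04  2.e-04 -1.e+00] F [ 0.3  0.6 -1.7] T [-0.03  0.03 -0.03] w 0.013 q [ -31.    22.4   64.9    0.    92.7 -114.6]
plug c [[0.5194, -0.2079, 0.105], [0.5242, -0.1653, 0.105], [0.5687, -0.1695, 0.105], [0.5637, -0.2137, 0.105]] [ 0.544  -0.1891  0.105 ]
83.54714260477354
plug b [[0.511, -0.2826, 0.105], [0.5158, -0.2388, 0.105], [0.5603, -0.2437, 0.105], [0.5553, -0.2886, 0.105]] [ 0.5356 -0.2634  0.105 ]
83.65042921379147
slot b [[0.5202, -0.2673, 0.105], [0.5215, -0.256, 0.105], [0.5506, -0.2595, 0.105], [0.5493, -0.2709, 0.105]] [ 0.5354 -0.2635  0.105 ]
83.39021679250126
slot c near end [[ 0.52940049 -0.18744601  0.105     ]]
pocket a [ 0.52677348 -0.33734087  0.105     ]
block [[ 0.4808 -0.3713  0.105 ]
 [ 0.5069 -0.1458  0.105 ]
 [ 0.5897 -0.1551  0.105 ]
 [ 0.5645 -0.3811  0.105 ]] [ 0.53545972 -0.26332812  0.105     ]
83.51860940228134
[[511.20317283 317.29617797]
 [561.81643788 317.32006194]]
[[510.77889052 324.15905482]
 [562.36527725 324.18340484]]
```

```bash
python3 -m pendant '[[[-0.016,-0.009,0],[0,0,0]],[[0,0,0.15],[0,0,0]],[[0,0,0.15],[0,0,0]],[[0,0,0.15],[0,0,0]],[[0,0,0.15],[0,0,0]],[[0,0,0],[0,0,0]],[[0,0,0],[0,0,0]]]'
python3 - <<'E'
from h import *
o=st()
d=snap("wrist","pics/w8.png",(200,100,320,225),6)
R=o["tool_rot"];p=o["position"]
for L in(.1273,.1223):
  q=p+R[:,2]*L; print((px(d,[q+R@[.013,s*.004,0] for s in(-1,1)])-[200,100])*6)
E
```

```text
time_s: 10.2
position: [0.542, -0.1892, 0.2425]
tool_rot: [[-0.993, 0.114, 0.001], [0.114, 0.993, -0.001], [-0.001, -0.0, -1.0]]
ft_force: [-0.5, 1.2, -2.5]
grip_width: 0.0131
t 10.2 p [ 0.542  -0.1892  0.2425] yaw_x 173.46 zt [ 9.e-04 -5.e-04 -1.e+00] F [-0.5  1.2 -2.5] T [-0.05 -0.03  0.02] w 0.0131 q [ -31.1   24.5   71.2    0.    84.2 -114.5]
[[292.47409449 405.11564494]
 [357.09283038 405.14118499]]
[[291.93149482 413.87746892]
 [357.79275791 413.90350672]]
```

View pics/w8.png

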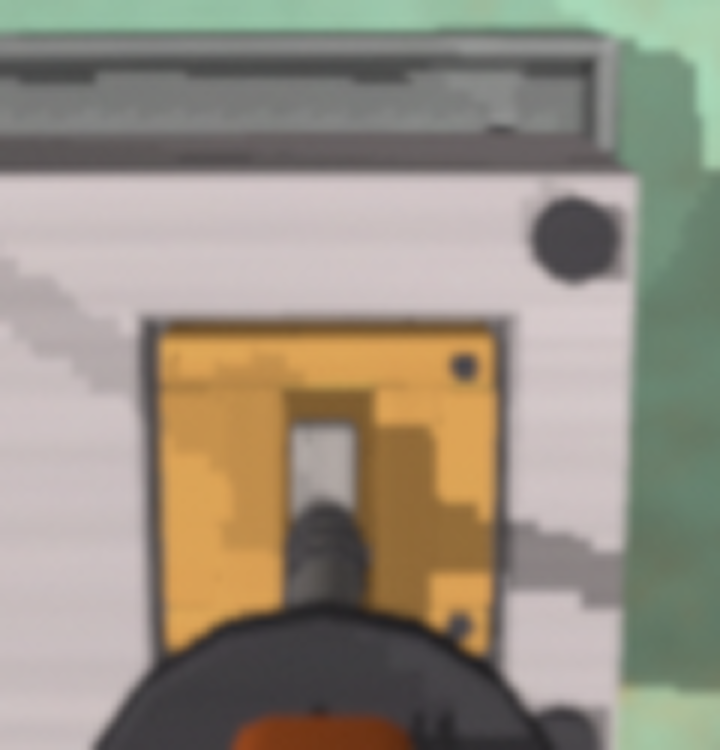

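Run:
```python
from h import *
o=st()
d=snap("wrist","pics/w9.png",(230,150,290,200),12)
R=o["tool_rot"];p=o["position"]
f=lambda c:np.array(c)/6+[200,100]
t=lambda P:(P-p)@R
print("slot end",t(pt(d,f([(331,393),(287,393),(374,393)]),.105)).round(4))
zf=p[2]-.1273
print("bar end",t(pt(d,f([(323,421),(290,421),(357,421)]),zf)).round(4),t(pt(d,f([(323,421)]),zf+.005)).round(4))
P=pt(d,f([(157,330),(498,330)]),.105);print("plug near edge",t(P).round(4))
```

```text
t 10.25 p [ 0.5421 -0.1892  0.2426] yaw_x 173.46 zt [ 1.1e-03 -7.0e-04 -1.0e+00] F [-0.6 -0.7 -1.5] T [ 0.04 -0.02 -0.01] w 0.0128 q [ -31.    24.5   71.2   -0.    84.2 -114.5]
slot end [[ 0.0123  0.0008  0.1376]
 [ 0.0123 -0.0049  0.1376]
 [ 0.0123  0.0063  0.1376]]
bar end [[ 0.011  -0.0002  0.1273]
 [ 0.011  -0.0043  0.1273]
 [ 0.011   0.004   0.1273]] [[ 0.0121 -0.0002  0.1223]]
plug near edge [[ 0.0206 -0.0214  0.1376]
 [ 0.0206  0.0221  0.1376]]
```

View pics/w9.png

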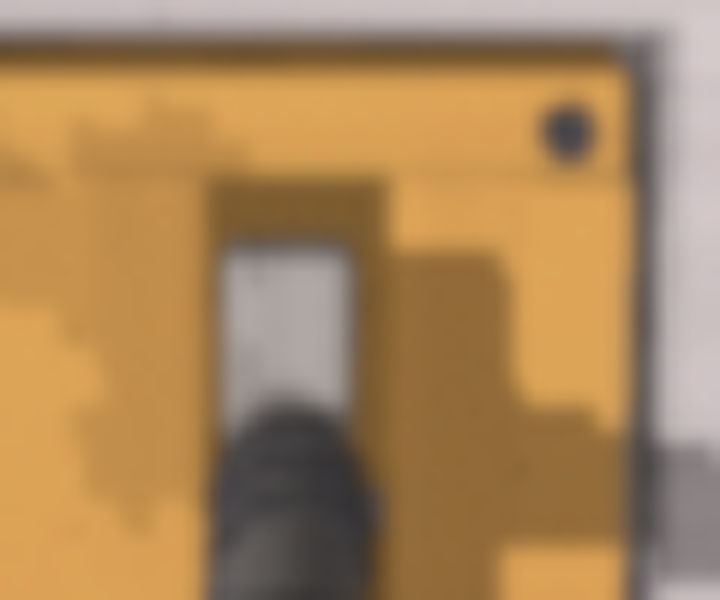

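```bash
python3 -m pendant '[[[-0.006,0.009,0],[0,0,0]],[[0,0,0.05],[0,0,0]],[[0,0,0.05],[0,0,0]],[[0,0,0.05],[0,0,0]],[[0,0,0.05],[0,0,0]],[[0,0,0.05],[0,0,0]],[[0,0,0],[0,0,0]],[[0,0,0],[0,0,0]]]'
python3 - <<'E'
from h import *
o=st()
d=snap("wrist","pics/w10.png",(200,100,320,225),6)
E
```

```text
time_s: 11.3
position: [0.5426, -0.1882, 0.2171]
tool_rot: [[-0.993, 0.114, 0.0], [0.114, 0.993, -0.0], [-0.0, -0.0, -1.0]]
ft_force: [-0.4, 0.4, -1.4]
grip_width: 0.0129
t 11.3 p [ 0.5426 -0.1882  0.2171] yaw_x 173.45 zt [ 3.e-04 -1.e-04 -1.e+00] F [-0.4  0.4 -1.4] T [-0.06 -0.01 -0.03] w 0.0129 q [ -30.9   25.7   73.7    0.    80.6 -114.4]
```

View pics/w10.png

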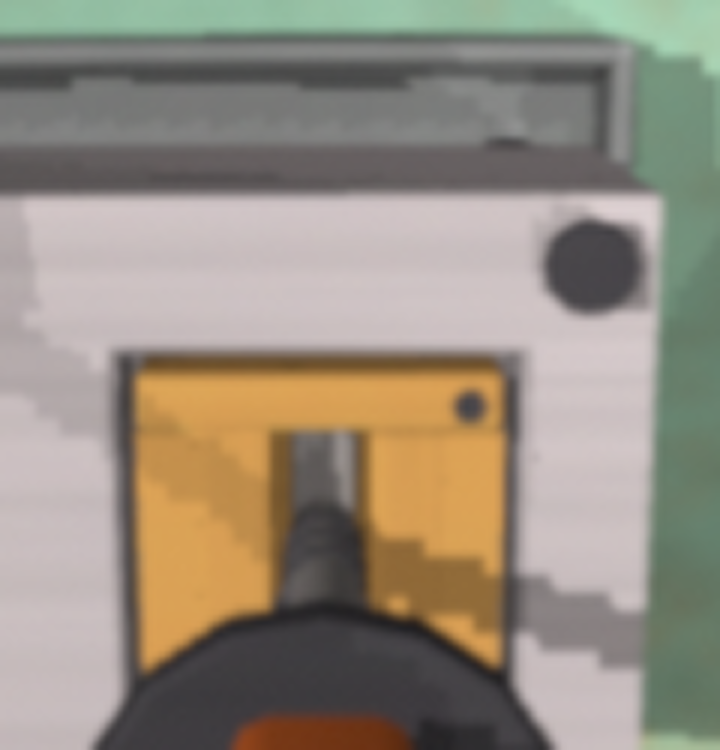

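```bash
for i in 1; do python3 -m pendant '[[[0,0,0.01],[0,0,0]],[[0,0,0],[0,0,0]]]'; python3 -m pendant '[[[0,0,0.01],[0,0,0]],[[0,0,0],[0,0,0]]]';python3 -m pendant '[[[0,0,0.007],[0,0,0]],[[0,0,0],[0,0,0]]]'; done
```

```text
time_s: 11.6
position: [0.5425, -0.1882, 0.2159]
tool_rot: [[-0.993, 0.114, -0.0], [0.114, 0.993, -0.0], [0.0, -0.0, -1.0]]
ft_force: [-0.9, 0.5, -1.4]
grip_width: 0.013
time_s: 11.85
position: [0.5425, -0.1882, 0.2148]
tool_rot: [[-0.993, 0.114, -0.0], [0.114, 0.993, 0.0], [0.0, 0.0, -1.0]]
ft_force: [0.5, 0.5, -0.7]
grip_width: 0.0128
time_s: 12.1
position: [0.5426, -0.1882, 0.2147]
tool_rot: [[-0.993, 0.114, 0.001], [0.114, 0.993, -0.0], [-0.001, -0.0, -1.0]]
ft_force: [-1.4, 0.3, 3.6]
grip_width: 0.0129
```

```bash
python3 -m pendant '[[[0,0,-0.028],[0,0,0]],[[0,0,0],[0,0,0]],[[0,0,0],[0,0,0]]]'; python3 -m pendant '[[[0,0,0],[0,0,0.1]],[[0,0,0],[0,0,0.1]],[[0,0,0],[0,0,0.1]],[[0,0,0],[0,0,0.1]],[[0,0,0],[0,0,0]]]';python3 -m pendant '[[[0,0,0],[0,0,0.1]],[[0,0,0],[0,0,0.1]],[[0,0,0],[0,0,0.1]],[[0,0,0],[0,0,0.1]],[[0,0,0],[0,0,0.06]],[[0,0,0],[0,0,0]]]'; python3 -c "
from h import *
st()"
```

```text
time_s: 12.48
position: [0.5425, -0.1882, 0.2168]
tool_rot: [[-0.993, 0.114, -0.0], [0.114, 0.993, 0.0], [0.0, 0.0, -1.0]]
ft_force: [0.4, -0.6, -1.3]
grip_width: 0.0128
time_s: 13.1
position: [0.5425, -0.1882, 0.2169]
tool_rot: [[-0.738, 0.675, -0.0], [0.675, 0.738, 0.0], [0.0, -0.0, -1.0]]
ft_force: [-0.4, -0.5, -1.4]
grip_width: 0.0131
time_s: 13.85
position: [0.5425, -0.1882, 0.217]
tool_rot: [[-0.109, 0.994, -0.0], [0.994, 0.109, 0.0], [0.0, -0.0, -1.0]]
ft_force: [0.1, -0.3, -1.2]
grip_width: 0.0132
t 13.85 p [ 0.5425 -0.1882  0.217 ] yaw_x 96.26 zt [-1.e-04  1.e-04 -1.e+00] F [ 0.1 -0.3 -1.2] T [-0.05  0.02 -0.02] w 0.0132 q [-30.9  25.7  73.7   0.   80.6 -37.2]
```

```bash
python3 -m pendant '[[[0,0,0],[0,0,0.1]],[[0,0,0],[0,0,0]]]'; python3 -m pendant '[[[0,0,-0.03],[0,0,0]],[[0,0,-0.03],[0,0,0]],[[0,0,-0.05],[0,0,0]],[[0,0,-0.05],[0,0,0]],[[0,0,-0.1],[0,0,0]],[[0,0,-0.1],[0,0,0]],[[0,0,-0.1],[0,0,0]],[[0,0,0],[0,0,0]],[[0,0,0],[0,0,0]]]'; python3 -c "
from h import *
st();snap('wrist','pics/w11.png');snap('scene','pics/s11.png',(260,130,440,280),4.4)"
```

```text
time_s: 14.1
position: [0.5425, -0.1882, 0.217]
tool_rot: [[0.047, 0.999, -0.0], [0.999, -0.047, 0.0], [0.0, -0.0, -1.0]]
ft_force: [-0.1, -0.2, -1.3]
grip_width: 0.0129
time_s: 15.22
position: [0.5424, -0.1881, 0.2628]
tool_rot: [[0.051, 0.999, -0.0], [0.999, -0.051, 0.0], [0.0, -0.001, -1.0]]
ft_force: [1.0, 0.2, -3.3]
grip_width: 0.013
t 15.22 p [ 0.5424 -0.1881  0.2628] yaw_x 87.05 zt [-5.e-04  3.e-04 -1.e+00] F [ 1.   0.2 -3.3] T [ 0.02 -0.01 -0.01] w 0.013 q [-30.9  23.8  69.   -0.   87.2 -28. ]
```

View pics/w11.png

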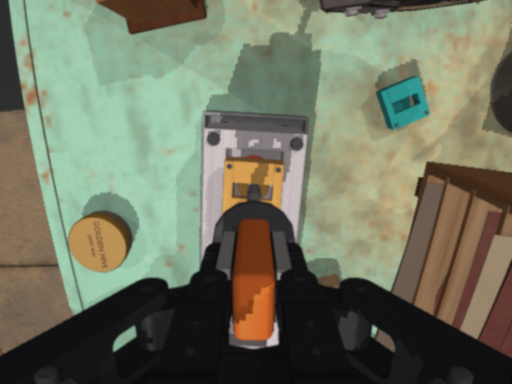

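View pics/s11.png

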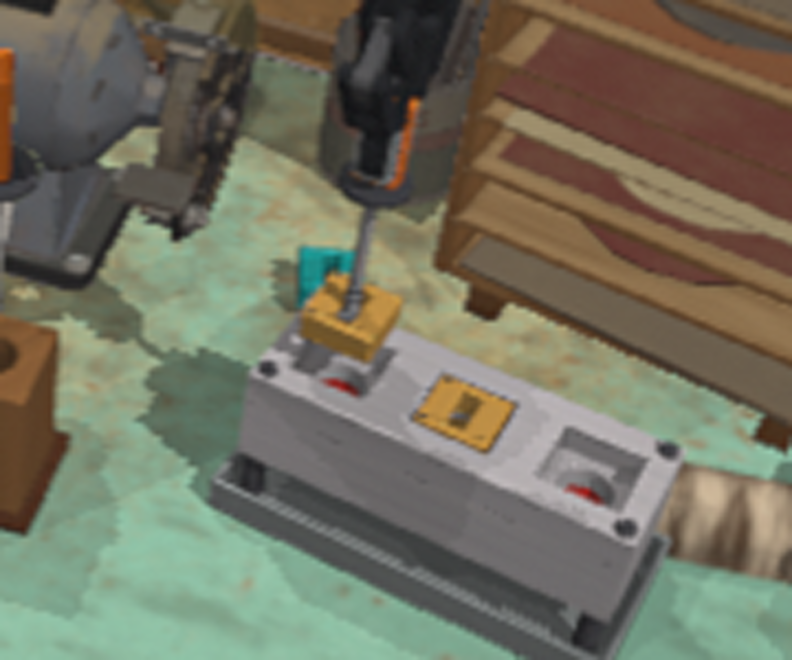

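```bash
python3 -m pendant '[[[0,0,-0.2],[0,0,0]],[[0.364,-0.244,-0.08],[0,0,0]],[[0.364,-0.244,-0.08],[0,0,0]],[[0.364,-0.244,-0.08],[0,0,0]],[[0.364,-0.244,-0.08],[0,0,0]],[[0.364,-0.244,0],[0,0,0]],[[0.426,0.016,0],[0,0,0]],[[0.426,0.016,0],[0,0,0]],[[0.426,0.016,0],[0,0,0]],[[0.426,0.016,0],[0,0,0]],[[0,0,0],[0,0,0]],[[0,0,0],[0,0,0]]]'; python3 -c "
from h import *
st();snap('wrist','pics/w12.png')"
```

```text
time_s: 16.82
position: [0.4451, 0.1693, 0.3148]
tool_rot: [[0.051, 0.999, -0.001], [0.999, -0.051, -0.0], [-0.0, -0.001, -1.0]]
ft_force: [-0.5, 0.3, -2.7]
grip_width: 0.0131
t 16.82 p [0.4451 0.1693 0.3148] yaw_x 87.06 zt [-5.e-04 -4.e-04 -1.e+00] F [-0.5  0.3 -2.7] T [-0.01 -0.04  0.  ] w 0.0131 q [ 6.6 11.9 78.  -0.  90.1  9.5]
```

View pics/w12.png

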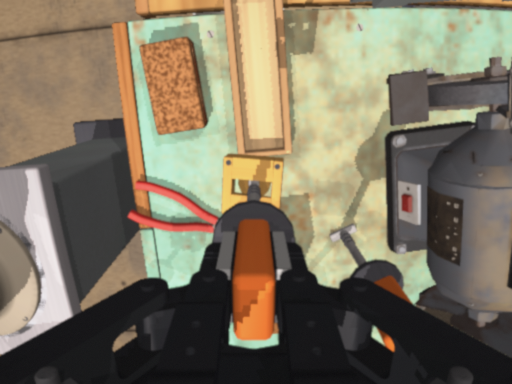

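```bash
python3 -c "
from h import *
snap('wrist','pics/w13.png',(210,0,310,190),4);snap('top','pics/t13.png',(140,200,240,260),8)"
```

```text
(no output)
```

View pics/w13.png

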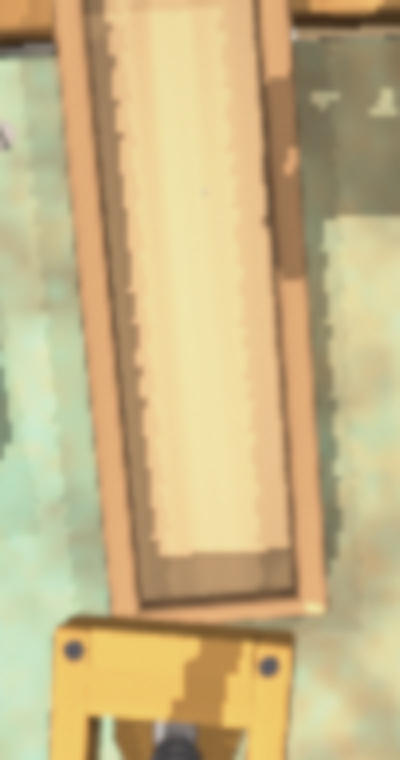

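View pics/t13.png

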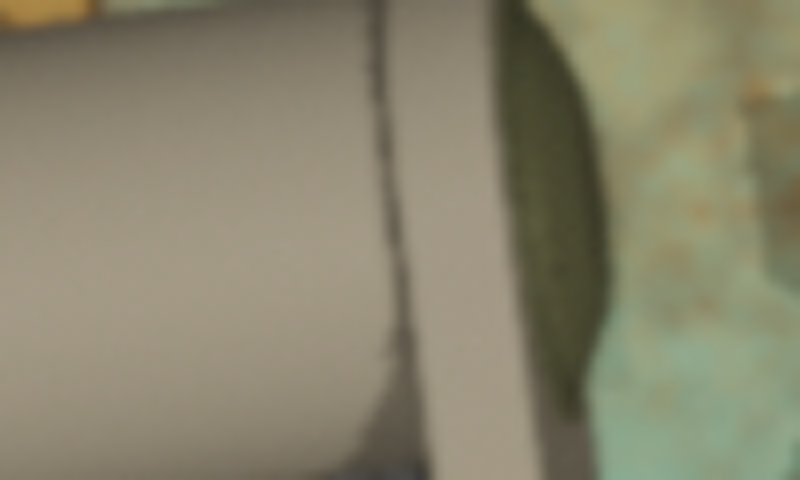

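Run:
```python
from h import *
d=snap("wrist");o=st();p=o["position"];R=o["tool_rot"]
f=lambda c:np.array(c)/4+[210,0]
P=pt(d,f([(55,4),(112,615),(290,4),(326,608)]),.026);print(P.round(4))
for a,b in((0,1),(2,3)):
    v=P[a]-P[b];print("wall dir",np.degrees(np.arctan2(v[1],v[0])))
n=(P[1]+P[3])/2; v=(P[0]+P[2]-P[1]-P[3])/2;v/=np.linalg.norm(v); print("near mid",n,"width",np.linalg.norm(P[1]-P[3]))
print("centre",n+v*.098)
P=pt(d,f([(100,.1),(145,600),(258,.1),(294,595)]),.026);print("inner",P.round(4))
# plug: top at foot -... 
for z in(.2,.205):
  P=pt(d,f([(58,628),(292,634)]),z);print("plug edge tool",((P-p)@R).round(4))
```

```text
t 17.02 p [0.4452 0.1689 0.3151] yaw_x 86.97 zt [ 0.e+00 -1.e-04 -1.e+00] F [-0.2  0.4 -2.9] T [0.05 0.05 0.01] w 0.013 q [ 6.5 11.9 78.  -0.  90.1  9.5]
[[0.4232 0.3381 0.026 ]
 [0.4284 0.1655 0.026 ]
 [0.4882 0.3347 0.026 ]
 [0.4931 0.1642 0.026 ]]
wall dir 91.70630143273327
wall dir 91.66131425790866
near mid [0.4607504 0.1648501 0.026    ] width 0.06479296139592895
centre [0.45787054 0.26280778 0.026     ]
inner [[0.4357 0.3384 0.026 ]
 [0.4386 0.1695 0.026 ]
 [0.4794 0.3361 0.026 ]
 [0.4836 0.1687 0.026 ]]
plug edge tool [[ 0.0243 -0.0183  0.1151]
 [ 0.0233  0.0228  0.1151]]
plug edge tool [[ 0.0252 -0.0179  0.1101]
 [ 0.0242  0.0223  0.1101]]
```

```bash
python3 -m pendant '[[[0.421,0.01,0],[0,0,0]],[[0.421,0.01,0],[0,0,0]],[[0.421,0.01,0],[0,0,0]],[[0,0,0],[0,0,-0.077]],[[0,0,0.3],[0,0,0]],[[0,0,0.3],[0,0,0]],[[0,0,0.3],[0,0,0]],[[0,0,0.3],[0,0,0]],[[0,0,0],[0,0,0]],[[0,0,0],[0,0,0]]]'; python3 -c "
from h import *
st();snap('wrist','pics/w14.png')"
```

```text
time_s: 18.27
position: [0.4554, 0.2956, 0.1963]
tool_rot: [[-0.069, 0.998, 0.002], [0.998, 0.069, 0.001], [0.001, 0.002, -1.0]]
ft_force: [-0.4, -0.5, -3.0]
grip_width: 0.0132
t 18.27 p [0.4554 0.2956 0.1963] yaw_x 93.95 zt [ 1.9e-03  7.0e-04 -1.0e+00] F [-0.4 -0.5 -3. ] T [-0.04 -0.   -0.  ] w 0.0132 q [20.5 23.7 80.8 -0.  75.4 16.5]
```

View pics/w14.png

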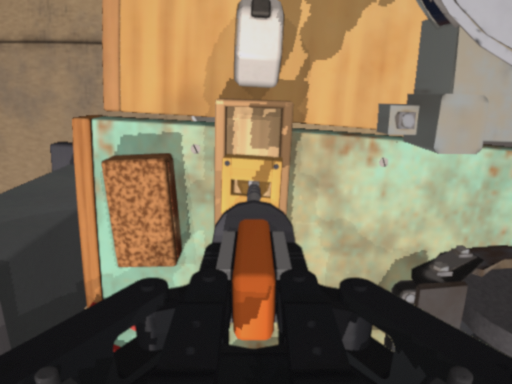

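```bash
python3 -c "
from h import *
snap('wrist','pics/w15.png',(205,90,305,225),5.5)"
```

```text
(no output)
```

View pics/w15.png

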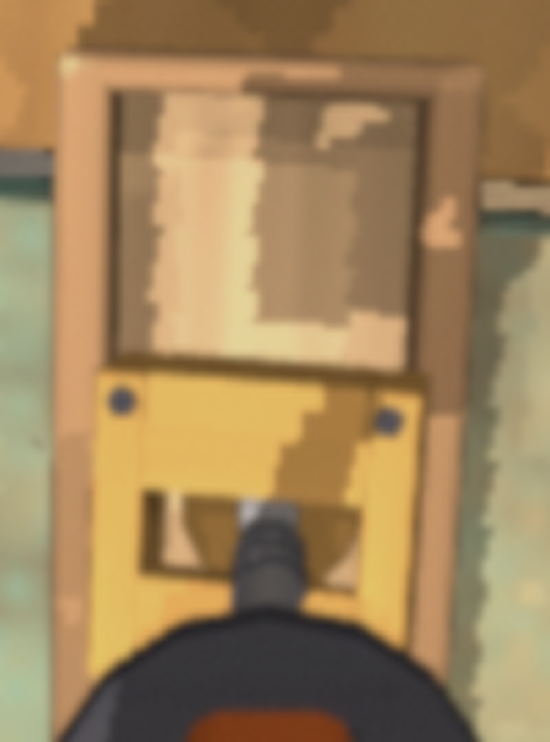

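```bash
cat > r.py <<'E'
from h import *
def rel(f,plugL,plugR,oL,oR,zp,n="wrist"):
    d=snap(n);o=st();p=o["position"];R=o["tool_rot"]
    t=lambda c,z:((pt(d,f(c),z)-p)@R)
    def ln(a,b): # y=y0+m x ; report
        m=(b[1]-a[1])/(b[0]-a[0]);return a[1]-m*a[0],np.degrees(np.arctan(m))
    for nme,c,z in(("plugL",plugL,zp),("plugR",plugR,zp),("rackL",oL,.026),("rackR",oR,.026)):
        P=t(c,z);print(nme,P.round(4)[:,:2].tolist(),"y at x=0, ang",np.round(ln(*P),4))
E
python3 - <<'E'
from r import *
f=lambda c:np.array(c)/5.5+[205,90]
rel(f,[(98,372),(90,640)],[(425,380),(408,640)],[(62,58),(52,700)],[(482,68),(455,700)],.081)
E
```

```text
t 18.43 p [0.4552 0.2957 0.1963] yaw_x 93.98 zt [ 2.2e-03  9.0e-04 -1.0e+00] F [-0.   0.3 -2.8] T [ 0.01  0.08 -0.  ] w 0.0128 q [20.5 23.6 80.8  0.  75.4 16.5]
plugL [[0.0236, -0.0194], [-0.0125, -0.0214]] y at x=0, ang [-0.0207  3.0469]
plugR [[0.0225, 0.0224], [-0.0126, 0.0209]] y at x=0, ang [0.0215 2.3812]
rackL [[0.0615, -0.0288], [-0.0417, -0.0333]] y at x=0, ang [-0.0315  2.4948]
rackR [[0.06, 0.0348], [-0.0418, 0.0333]] y at x=0, ang [0.0339 0.8198]
```

```bash
python3 -m pendant '[[[0,0.008,0],[0,0,-0.01]],[[0,0,0.1],[0,0,0]],[[0,0,0.1],[0,0,0]],[[0,0,0.1],[0,0,0]],[[0,0,0.08],[0,0,0]],[[0,0,0.05],[0,0,0]],[[0,0,0],[0,0,0]],[[0,0,0],[0,0,0]]]'; python3 -c "
from h import *
st();snap('wrist','pics/w16.png',(190,100,310,225),6)"
```

```text
time_s: 19.42
position: [0.4556, 0.2958, 0.1523]
tool_rot: [[-0.085, 0.996, 0.001], [0.996, 0.085, 0.0], [0.0, 0.001, -1.0]]
ft_force: [-0.0, 1.0, -3.5]
grip_width: 0.013
t 19.43 p [0.4556 0.2958 0.1523] yaw_x 94.88 zt [ 6.e-04  2.e-04 -1.e+00] F [-0.   1.  -3.5] T [ 0.   -0.05  0.02] w 0.013 q [20.5 26.4 84.4  0.  69.2 15.6]
```

View pics/w16.png

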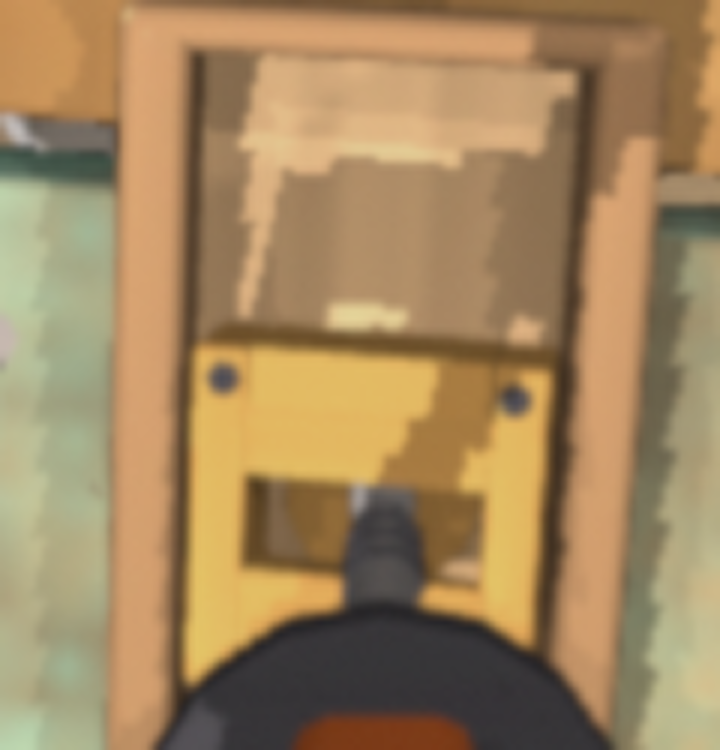

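```bash
python3 -m pendant '[[[0,0.005,0.02],[0,0,0]],[[0,0,0.02],[0,0,0]],[[0,0,0],[0,0,0]]]'; python3 -m pendant '[[[0,0,0.015],[0,0,0]],[[0,0,0],[0,0,0]],[[0,0,0],[0,0,0]]]';python3 -m pendant '[[[0,0,0.012],[0,0,0]],[[0,0,0],[0,0,0]],[[0,0,0],[0,0,0]]]'
```

```text
time_s: 19.85
position: [0.456, 0.2957, 0.148]
tool_rot: [[-0.085, 0.996, 0.0], [0.996, 0.085, 0.0], [0.0, 0.0, -1.0]]
ft_force: [0.9, 0.8, -1.8]
grip_width: 0.0128
time_s: 20.23
position: [0.456, 0.2958, 0.1465]
tool_rot: [[-0.085, 0.996, 0.0], [0.996, 0.085, 0.0], [0.0, 0.0, -1.0]]
ft_force: [-0.8, 1.5, -2.3]
grip_width: 0.0128
time_s: 20.6
position: [0.456, 0.2957, 0.1453]
tool_rot: [[-0.085, 0.996, -0.0], [0.996, 0.085, -0.0], [-0.0, -0.0, -1.0]]
ft_force: [0.7, 0.4, -2.1]
grip_width: 0.0126
```

```bash
python3 -m pendant '[[[0,0,0.012],[0,0,0]],[[0,0,0],[0,0,0]],[[0,0,0],[0,0,0]]]';python3 -m pendant '[[[0,0,0.012],[0,0,0]],[[0,0,0],[0,0,0]],[[0,0,0],[0,0,0]]]'
```

```text
time_s: 20.98
position: [0.456, 0.2957, 0.1441]
tool_rot: [[-0.085, 0.996, 0.0], [0.996, 0.085, 0.0], [0.0, 0.0, -1.0]]
ft_force: [0.2, -0.3, -1.1]
grip_width: 0.0131
time_s: 21.35
position: [0.4559, 0.2957, 0.1429]
tool_rot: [[-0.085, 0.996, -0.0], [0.996, 0.085, -0.0], [-0.0, -0.0, -1.0]]
ft_force: [-0.5, -0.9, -2.0]
grip_width: 0.0126
```

```bash
python3 -m pendant '[[[0,0,0.01],[0,0,0]],[[0,0,0],[0,0,0]],[[0,0,0],[0,0,0]]]';python3 -c "
from h import *
for i in range(4): st();snap('wrist')
snap('wrist','pics/w17.png',(190,100,310,225),6)"
```

```text
time_s: 21.72
position: [0.4561, 0.2958, 0.1425]
tool_rot: [[-0.085, 0.996, 0.001], [0.996, 0.085, 0.0], [0.0, 0.001, -1.0]]
ft_force: [-1.2, -1.0, 5.6]
grip_width: 0.0127
t 21.73 p [0.4561 0.2958 0.1425] yaw_x 94.88 zt [ 9.e-04  3.e-04 -1.e+00] F [-1.2 -1.   5.6] T [-0.13  0.34  0.03] w 0.0127 q [20.5 27.1 85.   0.  67.8 15.6]
t 21.77 p [0.4561 0.2958 0.1425] yaw_x 94.89 zt [ 9.e-04  3.e-04 -1.e+00] F [-1.4 -1.1  5.4] T [-0.1   0.39  0.02] w 0.0131 q [20.5 27.1 85.   0.  67.8 15.6]
t 21.82 p [0.4561 0.2958 0.1426] yaw_x 94.88 zt [ 1.e-03  4.e-04 -1.e+00] F [-1.  -1.2  6.2] T [-0.16  0.33 -0.  ] w 0.0127 q [20.5 27.1 85.  -0.  67.8 15.6]
t 21.88 p [0.4561 0.2958 0.1425] yaw_x 94.89 zt [ 9.e-04  4.e-04 -1.e+00] F [-1.2  0.   5.8] T [-0.1   0.38  0.01] w 0.0131 q [20.5 27.1 85.   0.  67.8 15.6]
```

View pics/w17.png

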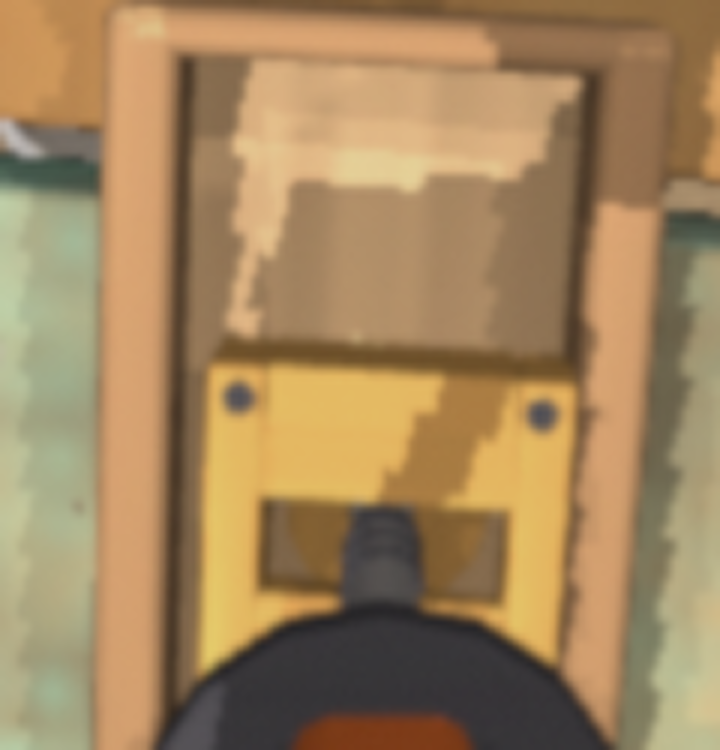

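```bash
python3 -m pendant '[[[0,0,-0.03],[0,0,0]],[[0,0,0],[0,0,0]],[[0,0,0],[0,0,0]]]'; python3 -m pendant '[[[0,0,0],[0,0,-0.108]],[[0,0,0],[0,0,-0.108]],[[0,0,0],[0,0,-0.108]],[[0,0,0],[0,0,-0.108]],[[0,0,0],[0,0,0]]]';python3 -m pendant '[[[0,0,0],[0,0,-0.108]],[[0,0,0],[0,0,-0.108]],[[0,0,0],[0,0,-0.108]],[[0,0,0],[0,0,-0.108]],[[0,0,0],[0,0,-0.108]],[[0,0,0],[0,0,0]],[[0,0,0],[0,0,0]]]'; python3 -c "
from h import *
st();snap('wrist','pics/w18.png',(190,100,310,225),6)"
```

```text
time_s: 22.35
position: [0.4559, 0.2957, 0.1447]
tool_rot: [[-0.085, 0.996, -0.0], [0.996, 0.085, -0.0], [-0.0, -0.0, -1.0]]
ft_force: [1.0, -0.2, -1.8]
grip_width: 0.0125
time_s: 22.98
position: [0.4559, 0.2957, 0.1448]
tool_rot: [[-0.691, 0.723, -0.0], [0.723, 0.691, -0.0], [0.0, -0.0, -1.0]]
ft_force: [0.7, -0.2, -1.7]
grip_width: 0.0131
time_s: 23.85
position: [0.456, 0.2957, 0.1449]
tool_rot: [[-0.999, -0.036, -0.0], [-0.036, 0.999, -0.0], [0.0, -0.0, -1.0]]
ft_force: [-0.2, -0.1, -2.5]
grip_width: 0.013
t 23.85 p [0.456  0.2957 0.1449] yaw_x -177.91 zt [-1.e-04 -0.e+00 -1.e+00] F [-0.2 -0.1 -2.5] T [0.03 0.01 0.01] w 0.013 q [ 20.5  26.9  84.9  -0.   68.2 -71.6]
```

View pics/w18.png

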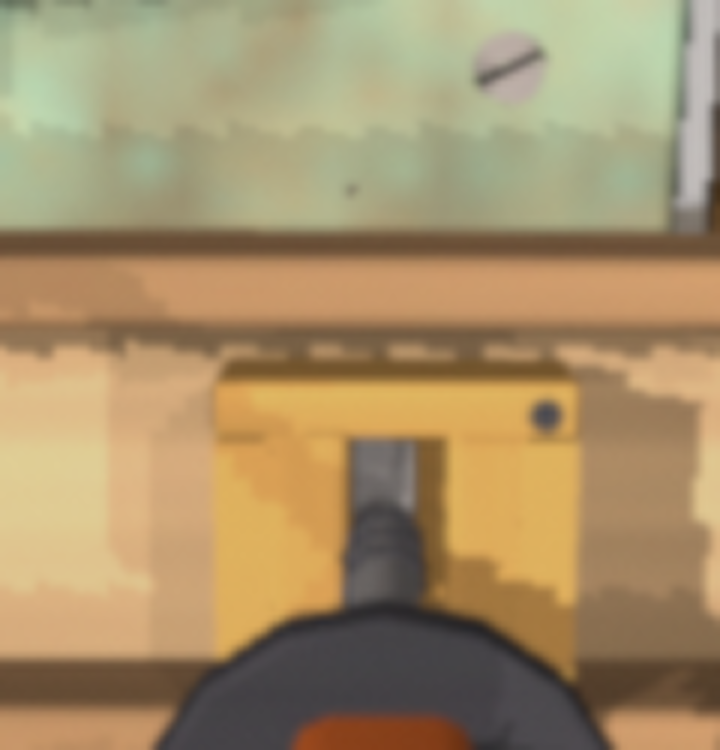

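Run:
```python
from h import *
d=snap("wrist");o=env.observe();p=o["position"];R=o["tool_rot"]
f=lambda c:np.array(c)/6+[190,100]
print(((pt(d,f([(345,438),(447,438),(217,380),(578,380)]),.033)-p)@R).round(4))
zf=p[2]-.1277
print(((pt(d,f([(348,438),(415,438)]),zf+.005)-p)@R).round(4))
```

```text
[[ 0.0125 -0.0049  0.1119]
 [ 0.0125  0.007   0.1119]
 [ 0.0195 -0.0197  0.1119]
 [ 0.0194  0.0221  0.1119]]
[[ 0.01   -0.0047  0.1227]
 [ 0.01    0.0034  0.1227]]
```

```bash
python3 -m pendant '[[[0,0.016,0],[0,0,0]],[[0,0,0],[0,0,0]],[[0,0,-0.04],[0,0,0]],[[0,0,-0.04],[0,0,0]],[[0,0,0],[0,0,0]]]'; python3 -m pendant '[[[0,0,-0.05],[0,0,0]],[[0,0,-0.05],[0,0,0]],[[0,0,-0.1],[0,0,0]],[[0,0,0],[0,0,0]],[[0,0,0],[0,0,0]]]'; python3 -c "
from h import *
st();snap('wrist','pics/w19.png')"
```

```text
time_s: 24.58
position: [0.4561, 0.2974, 0.1534]
tool_rot: [[-0.999, -0.041, 0.001], [-0.041, 0.999, 0.0], [-0.001, 0.0, -1.0]]
ft_force: [0.1, 0.0, -2.5]
grip_width: 0.013
time_s: 25.2
position: [0.4558, 0.2973, 0.1729]
tool_rot: [[-0.999, -0.041, -0.0], [-0.041, 0.999, -0.0], [0.0, -0.0, -1.0]]
ft_force: [-0.7, -0.2, -1.8]
grip_width: 0.0131
t 25.2 p [0.4558 0.2973 0.1729] yaw_x -177.64 zt [-1.e-04 -0.e+00 -1.e+00] F [-0.7 -0.2 -1.8] T [-0.06  0.02 -0.04] w 0.0131 q [ 20.6  25.2  82.5   0.   72.3 -71.7]
```

View pics/w19.png

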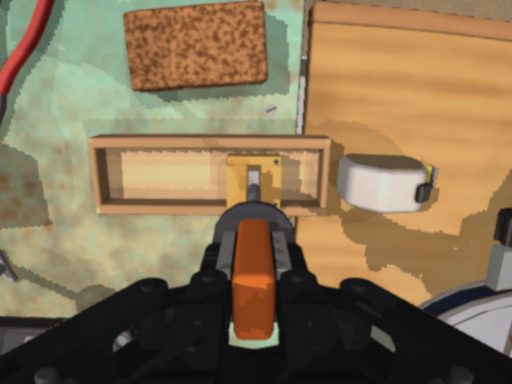

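```bash
python3 -m pendant '[[[0,0,-0.43],[0,0,0]],[[0,0,-0.43],[0,0,0]],[[0,0,-0.43],[0,0,0]],[[0.072,-0.49,0],[0,0,0]],[[0.072,-0.49,0],[0,0,0]],[[0.072,-0.49,0],[0,0,0]],[[0.072,-0.49,0],[0,0,0]],[[0.072,-0.49,0],[0,0,0]],[[0,0,0],[0,0,0.098]],[[-0.277,-0.449,0],[0,0,0]],[[-0.277,-0.449,0],[0,0,0]],[[-0.277,-0.449,0],[0,0,0]],[[-0.277,-0.449,0],[0,0,0]],[[-0.277,-0.449,0],[0,0,0]],[[0,0,0],[0,0,0]],[[0,0,0],[0,0,0]]]'; python3 -c "
from h import *
st();snap('wrist','pics/w20.png',(140,80,320,225),4.4)"
```

```text
time_s: 27.25
position: [0.5422, -0.1872, 0.3015]
tool_rot: [[-0.994, 0.113, -0.001], [0.113, 0.994, 0.001], [0.001, 0.001, -1.0]]
ft_force: [0.2, -0.3, -1.5]
grip_width: 0.0129
t 27.25 p [ 0.5422 -0.1872  0.3015] yaw_x 173.54 zt [-9.e-04  8.e-04 -1.e+00] F [ 0.2 -0.3 -1.5] T [0.04 0.   0.01] w 0.0129 q [ -30.9   22.6   64.6    0.    92.8 -114.4]
```

View pics/w20.png

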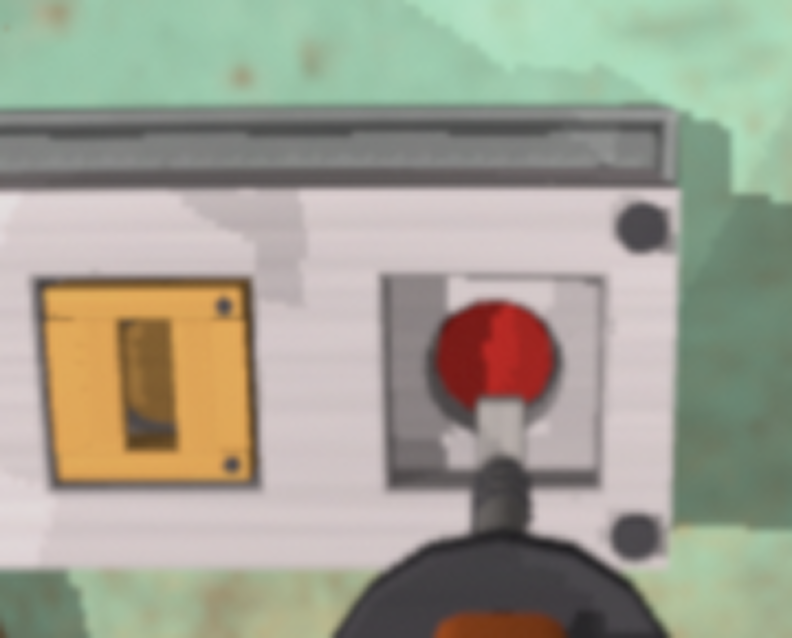

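```bash
python3 -m pendant '[[[-0.003,-0.012,0],[0,0,0]],[[0,0,0.2],[0,0,0]],[[0,0,0.2],[0,0,0]],[[0,0,0.2],[0,0,0]],[[0,0,0.2],[0,0,0]],[[0,0,0.12],[0,0,0]],[[0,0,0],[0,0,0]],[[0,0,0],[0,0,0]]]'; python3 -m pendant '[[[0,0,0.05],[0,0,0]],[[0,0,0.05],[0,0,0]],[[0,0,0.05],[0,0,0]],[[0,0,0],[0,0,0]]]'; python3 -m pendant '[[[0,0,0.05],[0,0,0]],[[0,0,0.05],[0,0,0]],[[0,0,0.05],[0,0,0]],[[0,0,0],[0,0,0]]]'
```

```text
time_s: 28.3
position: [0.5429, -0.1888, 0.2108]
tool_rot: [[-0.994, 0.112, 0.001], [0.112, 0.994, -0.001], [-0.001, -0.001, -1.0]]
ft_force: [0.6, -0.6, -2.2]
grip_width: 0.013
time_s: 28.8
position: [0.5423, -0.1887, 0.1942]
tool_rot: [[-0.994, 0.112, -0.001], [0.112, 0.994, 0.001], [0.001, 0.001, -1.0]]
ft_force: [0.0, 0.4, -2.0]
grip_width: 0.0131
time_s: 29.3
position: [0.5423, -0.1886, 0.1791]
tool_rot: [[-0.994, 0.112, -0.001], [0.112, 0.994, 0.001], [0.001, 0.001, -1.0]]
ft_force: [-0.2, -0.1, -1.3]
grip_width: 0.0129
```

```bash
python3 -m pendant '[[[0,0,0.04],[0,0,0]],[[0,0,0.027],[0,0,0]],[[0,0,0],[0,0,0]],[[0,0,0],[0,0,0]]]'; python3 -m pendant '[[[0,0,-0.05],[0,0,0]],[[0,0,-0.1],[0,0,0]],[[0,0,-0.2],[0,0,0]],[[0,0,-0.3],[0,0,0]],[[0,0,-0.4],[0,0,0]],[[0,0,-0.25],[0,0,0]],[[0,0,0],[0,0,0]],[[0,0,0],[0,0,0]]]'; python3 -c "
from h import *
st();snap('wrist','pics/w21.png',(140,80,320,225),4.4); snap('scene','pics/s21.png',(280,170,440,290),5)"
```

```text
time_s: 29.8
position: [0.5425, -0.189, 0.1731]
tool_rot: [[-0.994, 0.112, -0.0], [0.112, 0.994, -0.0], [0.0, -0.0, -1.0]]
ft_force: [-0.5, -2.1, -2.1]
grip_width: 0.013
time_s: 30.8
position: [0.5423, -0.1885, 0.3022]
tool_rot: [[-0.994, 0.112, -0.001], [0.112, 0.994, 0.001], [0.002, 0.001, -1.0]]
ft_force: [-0.2, 1.3, -1.7]
grip_width: 0.0129
t 30.8 p [ 0.5423 -0.1885  0.3022] yaw_x 173.55 zt [-0.0014  0.0012 -1.    ] F [-0.2  1.3 -1.7] T [-0.    0.04  0.02] w 0.0129 q [ -31.    22.6   64.5    0.    93.  -114.5]
```

View pics/w21.png

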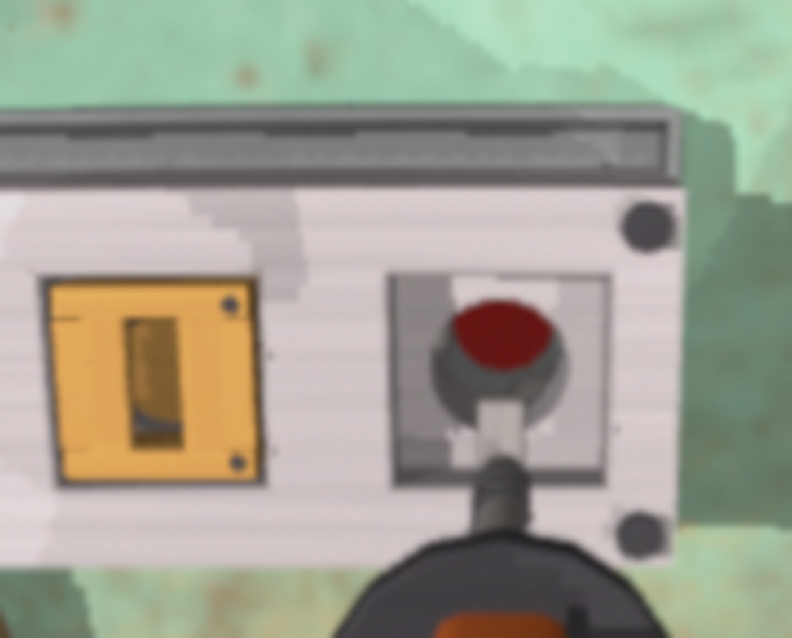

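View pics/s21.png

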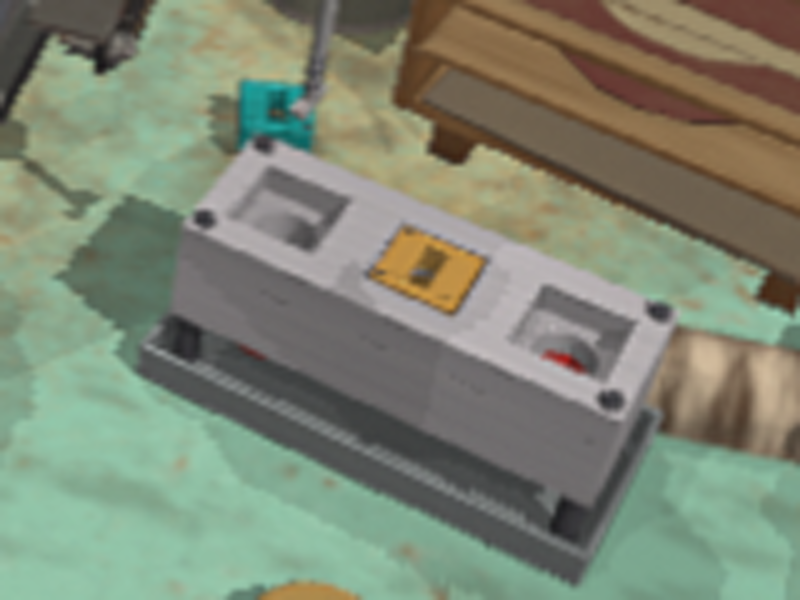

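```bash
python3 -m pendant '[[[0,-0.5,0],[0,0,0]],[[0,-0.5,0],[0,0,0]],[[0,-0.5,0],[0,0,0]],[[0,0,0],[0,0,0]],[[0,0,0],[0,0,0]]]'; python3 -c "
from h import *
st();snap('wrist','pics/w22.png',(200,80,380,225),4.4)"
```

```text
time_s: 31.52
position: [0.5257, -0.3374, 0.3024]
tool_rot: [[-0.994, 0.112, -0.001], [0.112, 0.994, 0.001], [0.001, 0.001, -1.0]]
ft_force: [-0.2, 1.3, -1.2]
grip_width: 0.0127
t 31.52 p [ 0.5257 -0.3374  0.3024] yaw_x 173.54 zt [-0.001   0.0014 -1.    ] F [-0.2  1.3 -1.2] T [ 0.02 -0.02  0.02] w 0.0127 q [ -43.5   28.2   55.3    0.    96.6 -127.1]
```

View pics/w22.png

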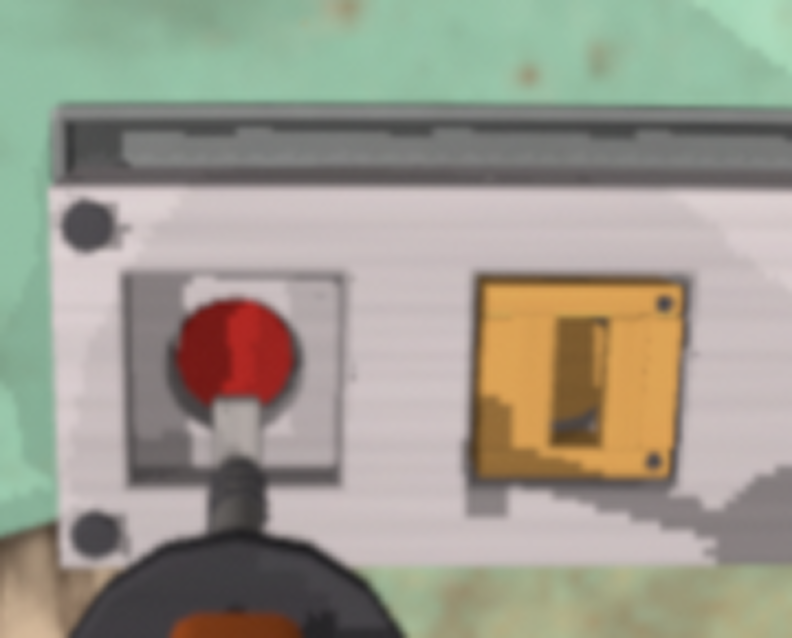

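Centred over bore a (slug at crop (237,355), rod above it, same geometry as at bore c). Push.

```bash
python3 -m pendant '[[[0,0,0.2],[0,0,0]],[[0,0,0.2],[0,0,0]],[[0,0,0.2],[0,0,0]],[[0,0,0.2],[0,0,0]],[[0,0,0.12],[0,0,0]],[[0,0,0],[0,0,0]],[[0,0,0],[0,0,0]]]'; python3 -m pendant '[[[0,0,0.05],[0,0,0]],[[0,0,0.05],[0,0,0]],[[0,0,0.05],[0,0,0]],[[0,0,0.05],[0,0,0]],[[0,0,0],[0,0,0]]]'; python3 -m pendant '[[[0,0,0.05],[0,0,0]],[[0,0,0.05],[0,0,0]],[[0,0,0.05],[0,0,0]],[[0,0,0.03],[0,0,0]],[[0,0,0],[0,0,0]],[[0,0,0],[0,0,0]]]'
```

```text
time_s: 32.45
position: [0.526, -0.3378, 0.2122]
tool_rot: [[-0.994, 0.112, 0.001], [0.112, 0.994, -0.001], [-0.001, -0.001, -1.0]]
ft_force: [0.4, 0.0, -0.9]
grip_width: 0.013
time_s: 33.08
position: [0.5254, -0.3376, 0.1903]
tool_rot: [[-0.994, 0.113, -0.001], [0.113, 0.994, 0.001], [0.001, 0.001, -1.0]]
ft_force: [-0.6, -0.6, -1.6]
grip_width: 0.0126
time_s: 33.83
position: [0.5256, -0.3376, 0.1729]
tool_rot: [[-0.994, 0.112, -0.001], [0.112, 0.994, 0.001], [0.001, 0.001, -1.0]]
ft_force: [-0.9, 1.5, -1.7]
grip_width: 0.0128
```

Up, and over to plug b.

```bash
python3 -m pendant '[[[0,0,-0.05],[0,0,0]],[[0,0,-0.1],[0,0,0]],[[0,0,-0.2],[0,0,0]],[[0,0,-0.3],[0,0,0]],[[0,0,-0.4],[0,0,0]],[[0,0.375,0],[0,0,0]],[[0,0.375,0],[0,0,0]],[[0,0,0],[0,0,0]],[[0,0,0.17],[0,0,0]],[[0,0,0.15],[0,0,0]],[[0,0,0],[0,0,0]],[[0,0,0],[0,0,0]]]'; python3 -c "
from h import *
st();snap('wrist','pics/w23.png',(200,100,320,225),6);snap('wrist','pics/w23b.png',(100,80,280,225),4.4)"
```

```text
time_s: 35.33
position: [0.5343, -0.2638, 0.2468]
tool_rot: [[-0.994, 0.113, 0.001], [0.113, 0.994, -0.001], [-0.001, -0.001, -1.0]]
ft_force: [0.0, -0.3, -2.0]
grip_width: 0.0131
t 35.33 p [ 0.5343 -0.2638  0.2468] yaw_x 173.52 zt [ 7.e-04 -6.e-04 -1.e+00] F [ 0.  -0.3 -2. ] T [-0.02  0.02 -0.02] w 0.0131 q [ -37.7   26.6   67.1   -0.    86.3 -121.2]
```

View pics/w23.png

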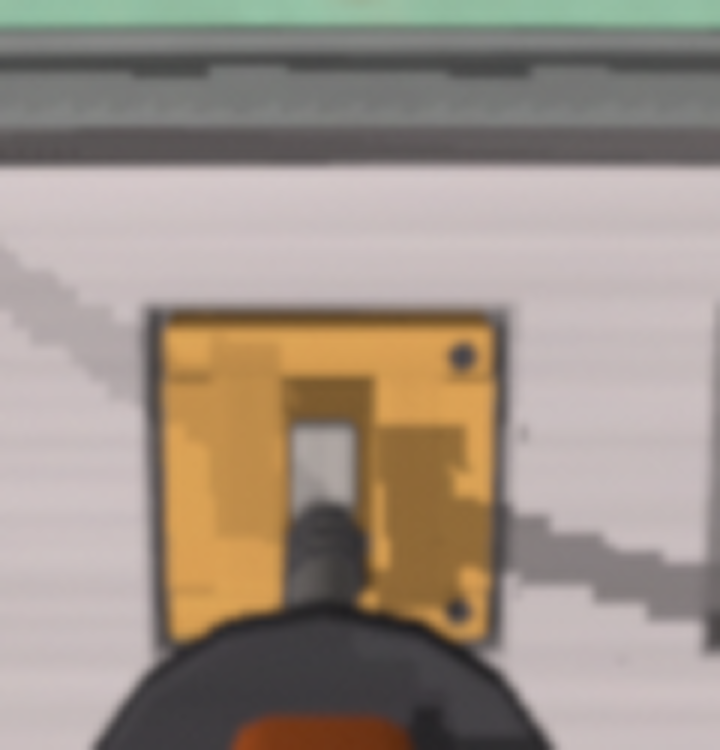

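View pics/w23b.png

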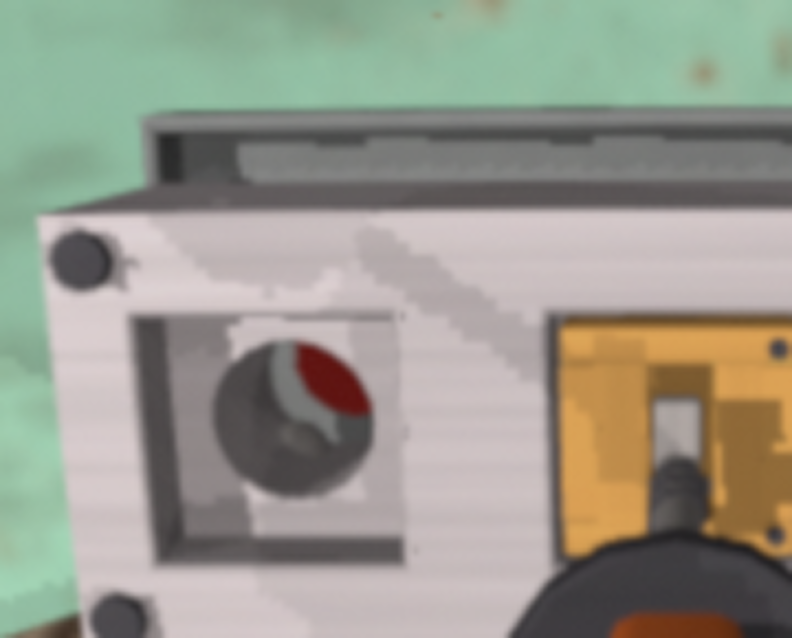

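Run:
```python
from h import *
o=st()
d=snap("wrist")
R=o["tool_rot"];p=o["position"]
f=lambda c:np.array(c)/6+[200,100]
t=lambda P:(P-p)@R
print("slot end",t(pt(d,f([(329,379),(283,379),(375,379),(160,321),(497,321)]),.105)).round(4))
zf=p[2]-.1277
print("bar end",t(pt(d,f([(323,421),(290,421),(357,421)]),zf)).round(4),t(pt(d,f([(323,421)]),zf+.005)).round(4))
```

```text
t 35.42 p [ 0.5343 -0.2637  0.2469] yaw_x 173.53 zt [ 1.e-03 -8.e-04 -1.e+00] F [ 0.4 -0.4 -1.9] T [ 0.    0.02 -0.01] w 0.0129 q [ -37.6   26.6   67.1   -0.    86.3 -121.2]
slot end [[ 0.0133  0.0006  0.1419]
 [ 0.0133 -0.0054  0.1419]
 [ 0.0133  0.0066  0.1419]
 [ 0.021  -0.0213  0.1419]
 [ 0.021   0.0224  0.1419]]
bar end [[ 0.0109 -0.0002  0.1277]
 [ 0.0109 -0.0043  0.1277]
 [ 0.0109  0.004   0.1277]] [[ 0.012  -0.0002  0.1227]]
```

```bash
python3 -m pendant '[[[0,0.008,0],[0,0,0]],[[0,0,0.06],[0,0,0]],[[0,0,0.06],[0,0,0]],[[0,0,0.06],[0,0,0]],[[0,0,0.06],[0,0,0]],[[0,0,0.055],[0,0,0]],[[0,0,0],[0,0,0]],[[0,0,0],[0,0,0]]]'; python3 -c "
from h import *
st();snap('wrist','pics/w24.png',(200,100,320,225),6)"
```

```text
time_s: 36.48
position: [0.5343, -0.2626, 0.2169]
tool_rot: [[-0.994, 0.112, 0.0], [0.112, 0.994, -0.0], [-0.0, -0.0, -1.0]]
ft_force: [0.3, -0.2, -1.8]
grip_width: 0.0128
t 36.48 p [ 0.5343 -0.2626  0.2169] yaw_x 173.54 zt [ 3.e-04 -2.e-04 -1.e+00] F [ 0.3 -0.2 -1.8] T [-0.04  0.    0.02] w 0.0128 q [ -37.6   27.8   70.1    0.    82.1 -121.1]
```

View pics/w24.png

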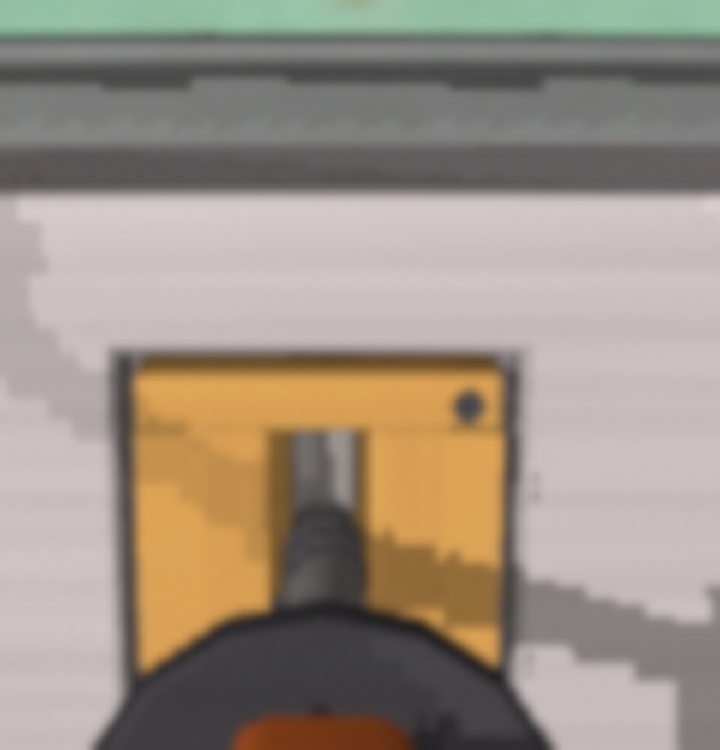

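```bash
python3 -m pendant '[[[0,0,0],[0,0,0.1]],[[0,0,0],[0,0,0.1]],[[0,0,0],[0,0,0.1]],[[0,0,0],[0,0,0.1]],[[0,0,0],[0,0,0.1]],[[0,0,0],[0,0,0.1]],[[0,0,0],[0,0,0.1]],[[0,0,0],[0,0,0.1]],[[0,0,0],[0,0,0.1]],[[0,0,0],[0,0,0.06]],[[0,0,0],[0,0,0]],[[0,0,0],[0,0,0]]]'; python3 -m pendant '[[[0,0,-0.03],[0,0,0]],[[0,0,-0.03],[0,0,0]],[[0,0,-0.05],[0,0,0]],[[0,0,-0.05],[0,0,0]],[[0,0,-0.1],[0,0,0]],[[0,0,-0.1],[0,0,0]],[[0,0,-0.2],[0,0,0]],[[0,0,-0.4],[0,0,0]],[[0,0,0],[0,0,0]],[[0,0,0],[0,0,0]]]'; python3 -c "
from h import *
st();snap('wrist','pics/w25.png');snap('scene','pics/s25.png',(260,130,440,280),4.4)"
```

```text
time_s: 38.02
position: [0.5342, -0.2626, 0.2168]
tool_rot: [[0.048, 0.999, 0.0], [0.999, -0.048, -0.0], [-0.0, 0.0, -1.0]]
ft_force: [-0.7, 0.7, -1.8]
grip_width: 0.0127
time_s: 39.28
position: [0.5339, -0.2623, 0.3117]
tool_rot: [[0.05, 0.999, -0.001], [0.999, -0.05, 0.001], [0.001, -0.001, -1.0]]
ft_force: [-0.0, -0.1, -3.9]
grip_width: 0.013
t 39.27 p [ 0.5339 -0.2623  0.3117] yaw_x 87.14 zt [-0.0013  0.001  -1.    ] F [-0.  -0.1 -3.9] T [-0.    0.   -0.05] w 0.013 q [-37.6  24.7  59.6  -0.   95.8 -34.7]
```

View pics/w25.png

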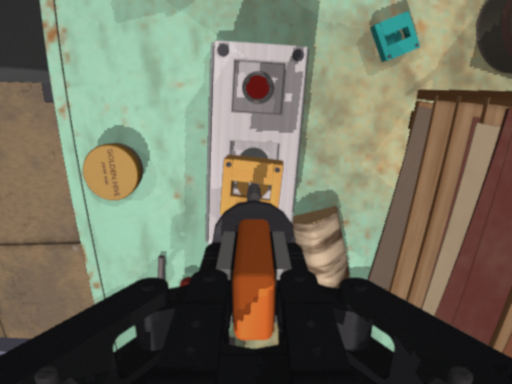

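View pics/s25.png

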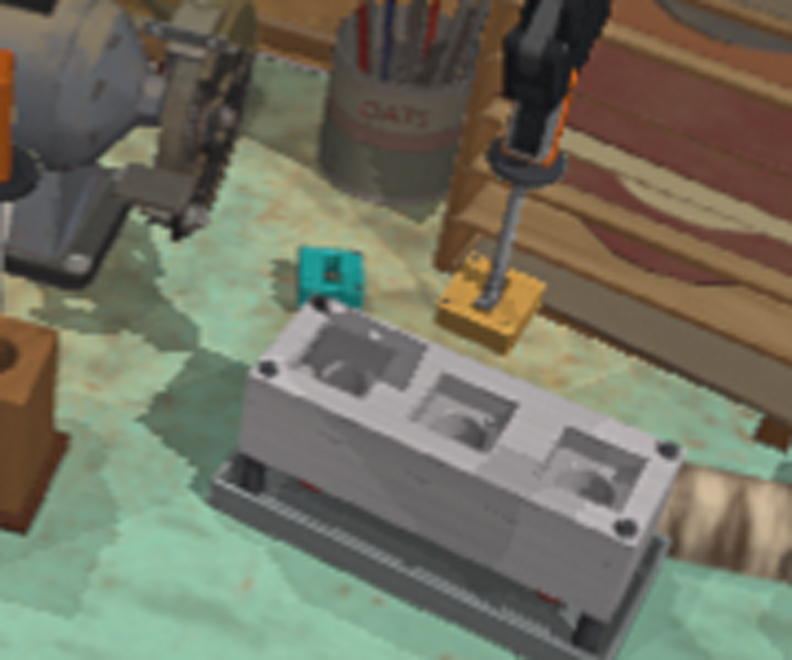

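```bash
python3 -m pendant '[[[0.513,-0.234,0],[0,0,0]],[[0.513,-0.234,0],[0,0,0]],[[0.513,-0.234,0],[0,0,0]],[[0.513,-0.234,0],[0,0,0]],[[0.513,-0.234,0],[0,0,0]],[[0.426,0.016,0],[0,0,0]],[[0.426,0.016,0],[0,0,0]],[[0.426,0.016,0],[0,0,0]],[[0.36,0.016,0],[0,0,0]],[[0,0,0],[0,0,0]],[[0,0,0],[0,0,0]]]'; python3 -c "
from h import *
st();snap('wrist','pics/w26.png',(180,0,330,190),4);snap('top','pics/t26.png',(310,160,430,230),6)"
```

```text
time_s: 40.75
position: [0.4445, 0.1624, 0.3121]
tool_rot: [[0.05, 0.999, -0.001], [0.999, -0.05, -0.0], [-0.001, -0.001, -1.0]]
ft_force: [-0.1, -1.0, -2.9]
grip_width: 0.0128
t 40.75 p [0.4445 0.1624 0.3121] yaw_x 87.14 zt [-1.3e-03 -5.0e-04 -1.0e+00] F [-0.1 -1.  -2.9] T [ 0.03 -0.07 -0.02] w 0.0128 q [ 5.7 11.7 78.7 -0.  89.7  8.6]
```

View pics/w26.png

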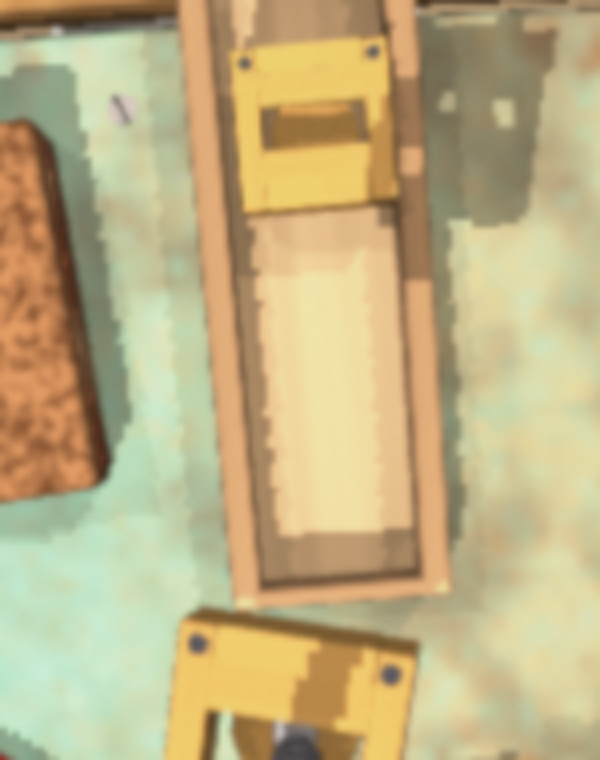

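View pics/t26.png

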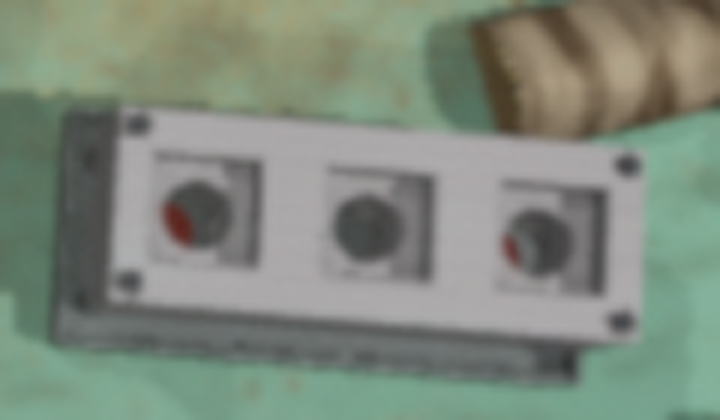

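Run:
```python
from h import *
d=snap("wrist");o=st();p=o["position"];R=o["tool_rot"]
f=lambda c:np.array(c)/4+[180,0]
P=pt(d,f([(180,10),(234,605),(412,20),(450,590)]),.026);print(P.round(4))
for a,b in((0,1),(2,3)):
    v=P[a]-P[b];print("wall dir",np.degrees(np.arctan2(v[1],v[0])))
n=(P[1]+P[3])/2; v=(P[0]+P[2]-P[1]-P[3])/2;v/=np.linalg.norm(v); print("near mid",n,"width",np.linalg.norm(P[1]-P[3]))
print("centre",n+v*.098)
Q=pt(d,f([(230,50),(385,38),(398,200),(245,212)]),.033);m=Q.mean(0);c=n+v*.098
print("plug1",m,"local y",(m-c)@v,"x",(m-c)[:2]@[v[1],-v[0]])
print("target",c-.037*v)
P=pt(d,f([(180,625),(418,650)]),.197);print("plug edge tool",((P-p)@R).round(4))
```

```text
t 40.9 p [0.4447 0.1619 0.3126] yaw_x 87.06 zt [-4.e-04 -2.e-04 -1.e+00] F [ 0.   0.8 -2.9] T [-0.05  0.01  0.06] w 0.013 q [ 5.6 11.6 78.7 -0.  89.7  8.6]
[[0.4236 0.3289 0.026 ]
 [0.4286 0.162  0.026 ]
 [0.4873 0.323  0.026 ]
 [0.4935 0.1633 0.026 ]]
wall dir 91.69373052463563
wall dir 92.20652605211681
near mid [0.46101342 0.16262919 0.026     ] width 0.06492443767703629
centre [0.45768811 0.26057276 0.026     ]
plug1 [0.45897927 0.29516989 0.033     ] local y 0.034533398090364216 x 0.0024643538570905113
target [0.45894359 0.22359407 0.026     ]
plug edge tool [[ 0.0248 -0.018   0.1156]
 [ 0.0204  0.0239  0.1156]]
```

```bash
python3 -m pendant '[[[0.302,0.041,0],[0,0,0]],[[0.302,0.041,0],[0,0,0]],[[0,0,0],[0,0,-0.06]],[[0,0,0],[0,0,-0.061]],[[0,0,0.29],[0,0,0]],[[0,0,0.29],[0,0,0]],[[0,0,0.29],[0,0,0]],[[0,0,0.29],[0,0,0]],[[0,0,0],[0,0,0]],[[0,0,0],[0,0,0]]]'; python3 -c "
from h import *
st();snap('wrist','pics/w27.png',(205,90,305,225),5.5)"
```

```text
time_s: 42.15
position: [0.4566, 0.2224, 0.198]
tool_rot: [[-0.139, 0.99, 0.002], [0.99, 0.139, 0.0], [0.0, 0.002, -1.0]]
ft_force: [0.4, 0.5, -2.6]
grip_width: 0.0128
t 42.15 p [0.4566 0.2224 0.198 ] yaw_x 97.99 zt [ 1.9e-03  4.0e-04 -1.0e+00] F [ 0.4  0.5 -2.6] T [ 0.01 -0.02  0.01] w 0.0128 q [12.6 20.3 86.1 -0.  73.6  4.6]
```

View pics/w27.png

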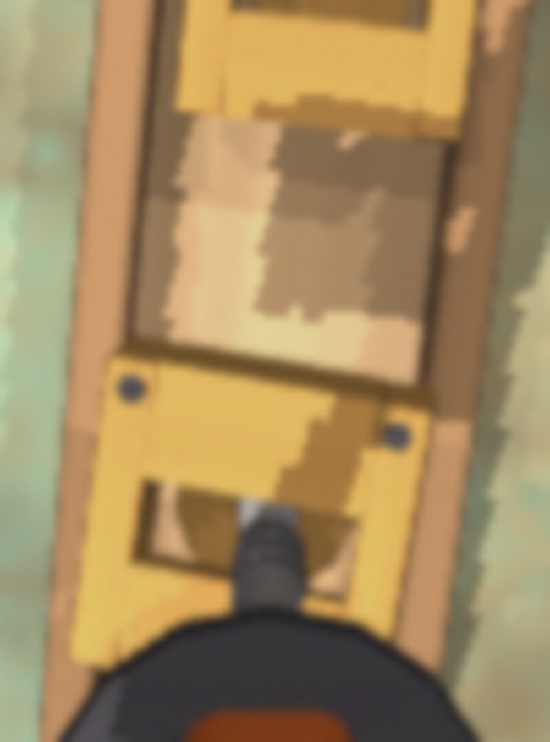

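Run:
```python
from r import *
f=lambda c:np.array(c)/5.5+[205,90]
rel(f,[(110,357),(75,655)],[(432,402),(394,640)],[(98,10),(43,720)],[(524,40),(450,690)],.0825)
```

```text
t 42.25 p [0.4565 0.2226 0.1981] yaw_x 98.01 zt [ 2.5e-03  6.0e-04 -1.0e+00] F [ 0.3  0.1 -3.5] T [-0.04 -0.02  0.02] w 0.0124 q [12.6 20.2 86.1  0.  73.5  4.6]
plugL [[0.0253, -0.018], [-0.0149, -0.0236]] y at x=0, ang [-0.0215  7.8777]
plugR [[0.0194, 0.0232], [-0.0128, 0.0189]] y at x=0, ang [0.0206 7.5741]
rackL [[0.0683, -0.0236], [-0.0461, -0.0353]] y at x=0, ang [-0.0306  5.8712]
rackR [[0.064, 0.041], [-0.0408, 0.0324]] y at x=0, ang [0.0358 4.7104]
```

```bash
python3 -m pendant '[[[0,0.028,0],[0,0,-0.022]],[[0,0,0.1],[0,0,0]],[[0,0,0.08],[0,0,0]],[[0,0,0],[0,0,0]],[[0,0,0],[0,0,0]]]'; python3 -c "
from h import *
st();snap('wrist','pics/w28.png',(190,100,310,225),6)"
```

```text
time_s: 42.88
position: [0.4587, 0.2231, 0.1787]
tool_rot: [[-0.174, 0.985, -0.0], [0.985, 0.174, 0.0], [0.0, -0.0, -1.0]]
ft_force: [0.1, -0.8, -3.1]
grip_width: 0.0132
t 42.88 p [0.4587 0.2231 0.1787] yaw_x 100.01 zt [-0.  0. -1.] F [ 0.1 -0.8 -3.1] T [ 0.01 -0.03  0.01] w 0.0132 q [12.6 21.7 87.4  0.  70.9  2.6]
```

View pics/w28.png

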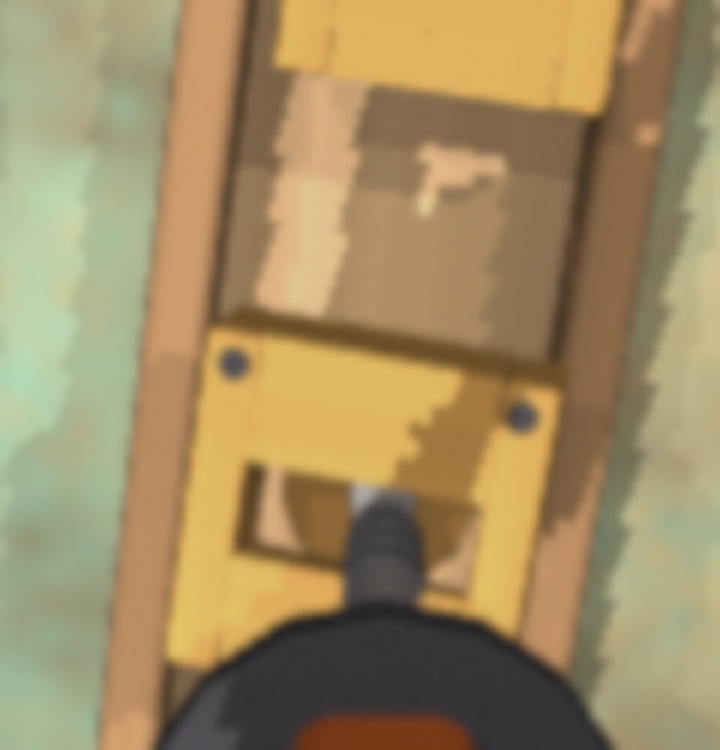

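Run:
```python
from r import *
f=lambda c:np.array(c)/6+[190,100]
rel(f,[(212,326),(168,658)],[(562,378),(515,630)],[(184,0),(103,720)],[(682,0),(573,670)],.063)
```

```text
t 42.98 p [0.4588 0.2231 0.179 ] yaw_x 100.01 zt [ 5.e-04  1.e-04 -1.e+00] F [-0.4  0.3 -3.7] T [-0.01 -0.   -0.  ] w 0.0126 q [12.6 21.7 87.4  0.  70.9  2.6]
plugL [[0.0257, -0.018], [-0.0154, -0.0243]] y at x=0, ang [-0.0219  8.6979]
plugR [[0.0195, 0.0231], [-0.0118, 0.0182]] y at x=0, ang [0.02   9.0407]
rackL [[0.0622, -0.0239], [-0.0378, -0.0379]] y at x=0, ang [-0.0326  7.9852]
rackR [[0.0623, 0.041], [-0.0302, 0.029]] y at x=0, ang [0.033  7.3969]
```

```bash
python3 -m pendant '[[[0,0.01,0],[0,0,-0.012]],[[0,0,0.1],[0,0,0]],[[0,0,0.1],[0,0,0]],[[0,0,0.08],[0,0,0]],[[0,0,0],[0,0,0]],[[0,0,0],[0,0,0]]]'; python3 -m pendant '[[[0,0,0.03],[0,0,0]],[[0,0,0],[0,0,0]],[[0,0,0],[0,0,0]]]';  python3 -m pendant '[[[0,0,0.025],[0,0,0]],[[0,0,0],[0,0,0]],[[0,0,0],[0,0,0]]]';python3 -c "
from h import *
st();snap('wrist','pics/w29.png',(190,100,310,225),6)"
```

```text
time_s: 43.72
position: [0.4595, 0.2232, 0.1507]
tool_rot: [[-0.192, 0.981, -0.001], [0.981, 0.192, -0.0], [0.0, -0.001, -1.0]]
ft_force: [-1.0, 0.5, -2.8]
grip_width: 0.0133
time_s: 44.1
position: [0.4599, 0.2233, 0.148]
tool_rot: [[-0.192, 0.981, 0.001], [0.981, 0.192, 0.0], [0.0, 0.001, -1.0]]
ft_force: [-0.6, 0.2, -0.7]
grip_width: 0.0129
time_s: 44.48
position: [0.4597, 0.2232, 0.1452]
tool_rot: [[-0.192, 0.981, -0.0], [0.981, 0.192, 0.0], [0.0, -0.0, -1.0]]
ft_force: [0.1, 0.2, -1.3]
grip_width: 0.0132
t 44.48 p [0.4597 0.2232 0.1452] yaw_x 101.09 zt [-0.  0. -1.] F [ 0.1  0.2 -1.3] T [ 0.04 -0.02  0.05] w 0.0132 q [12.6 24.  90.   0.  66.   1.5]
```

View pics/w29.png

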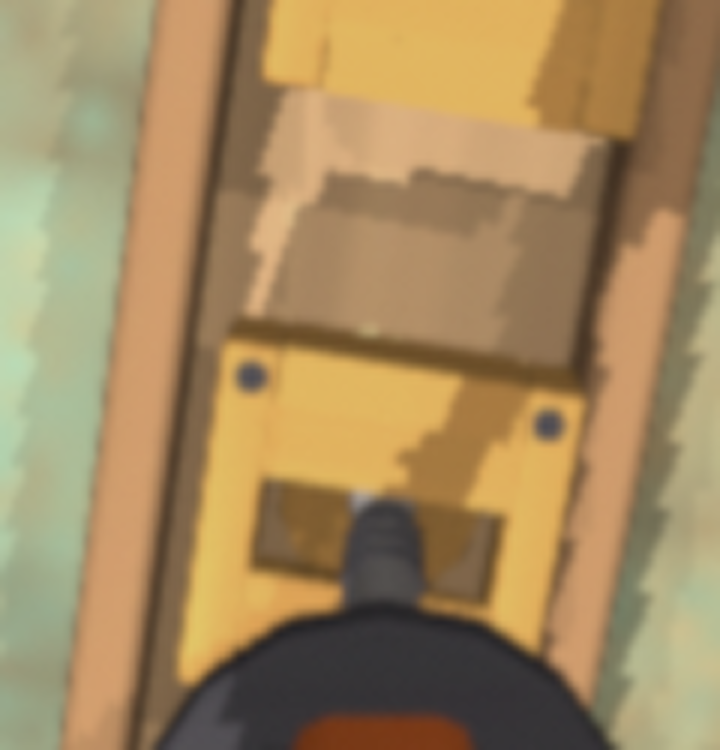

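```bash
python3 -m pendant '[[[0,0,0.004],[0,0,-0.102]],[[0,0,0],[0,0,-0.102]],[[0,0,0],[0,0,-0.102]],[[0,0,0],[0,0,-0.102]],[[0,0,0],[0,0,-0.102]],[[0,0,0],[0,0,-0.102]],[[0,0,0],[0,0,-0.102]],[[0,0,0],[0,0,-0.102]],[[0,0,0],[0,0,-0.102]],[[0,0,0],[0,0,0]],[[0,0,0],[0,0,0]]]'; python3 -c "
from h import *
st();snap('wrist','pics/w30.png',(190,100,310,225),6)"
```

```text
time_s: 45.9
position: [0.4597, 0.2232, 0.1449]
tool_rot: [[-0.998, -0.062, 0.0], [-0.062, 0.998, 0.0], [-0.0, -0.0, -1.0]]
ft_force: [-0.3, 0.6, -1.6]
grip_width: 0.0132
t 45.9 p [0.4597 0.2232 0.1449] yaw_x -176.46 zt [ 1.e-04  0.e+00 -1.e+00] F [-0.3  0.6 -1.6] T [0.03 0.02 0.  ] w 0.0132 q [ 12.6  24.1  90.   -0.   65.9 -80.9]
```

View pics/w30.png

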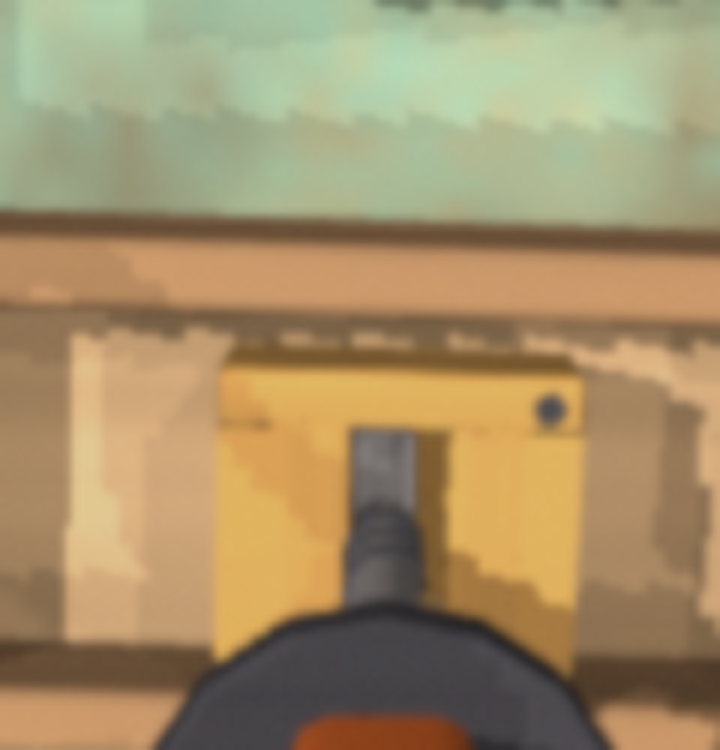

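```bash
python3 -m pendant '[[[0.004,0.017,0],[0,0,0.012]],[[0,0,0],[0,0,0]],[[0,0,-0.04],[0,0,0]],[[0,0,-0.04],[0,0,0]],[[0,0,0],[0,0,0]]]'; python3 -m pendant '[[[0,0,-0.05],[0,0,0]],[[0,0,-0.05],[0,0,0]],[[0,0,-0.1],[0,0,0]],[[0,0,0],[0,0,0]],[[0,0,0],[0,0,0]]]'; python3 -c "
from h import *
st();snap('wrist','pics/w31.png')"
```

```text
time_s: 46.58
position: [0.4594, 0.2249, 0.1533]
tool_rot: [[-0.999, -0.046, 0.001], [-0.046, 0.999, 0.0], [-0.001, 0.0, -1.0]]
ft_force: [1.2, 0.1, -2.0]
grip_width: 0.0128
time_s: 47.2
position: [0.4591, 0.2249, 0.1728]
tool_rot: [[-0.999, -0.046, -0.0], [-0.046, 0.999, -0.0], [0.0, -0.0, -1.0]]
ft_force: [-0.2, 0.6, -1.3]
grip_width: 0.0132
t 47.2 p [0.4591 0.2249 0.1728] yaw_x -177.37 zt [-1.e-04 -1.e-04 -1.e+00] F [-0.2  0.6 -1.3] T [ 0.04 -0.03  0.04] w 0.0132 q [ 12.8  22.2  87.7  -0.   70.1 -79.8]
```

View pics/w31.png

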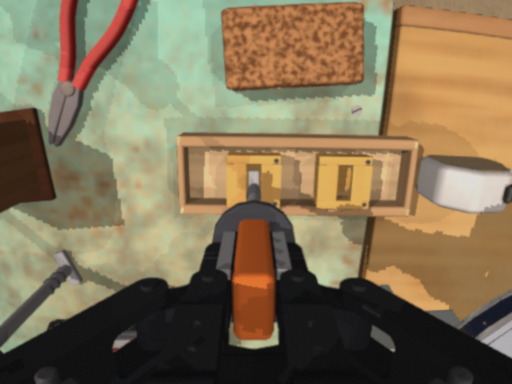

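```bash
python3 -m pendant '[[[0,0,-0.45],[0,0,0]],[[0,0,-0.45],[0,0,0]],[[0,0,-0.45],[0,0,0]],[[0.029,-0.458,0],[0,0,0]],[[0.029,-0.458,0],[0,0,0]],[[0.029,-0.458,0],[0,0,0]],[[0.029,-0.458,0],[0,0,0]],[[0.029,-0.458,0],[0,0,0]],[[0,0,0],[0,0,-0.083]],[[0,0,0],[0,0,-0.083]],[[0,0,0],[0,0,-0.083]],[[0,0,0],[0,0,0]],[[0,0,0],[0,0,0]]]'; python3 -c "
from h import *
st();snap('wrist','pics/w32.png',(195,100,315,225),6); snap('top','pics/t32.png',(140,200,240,260),8)"
```

```text
time_s: 48.88
position: [0.4551, -0.0045, 0.3077]
tool_rot: [[-0.907, -0.421, -0.0], [-0.421, 0.907, 0.0], [0.0, 0.0, -1.0]]
ft_force: [0.2, 0.1, -0.9]
grip_width: 0.0131
t 48.88 p [ 0.4551 -0.0045  0.3077] yaw_x -155.09 zt [-3.e-04  1.e-04 -1.e+00] F [ 0.2  0.1 -0.9] T [0.04 0.03 0.02] w 0.0131 q [ -15.5    9.9   81.8    0.    88.4 -130.4]
```

View pics/w32.png

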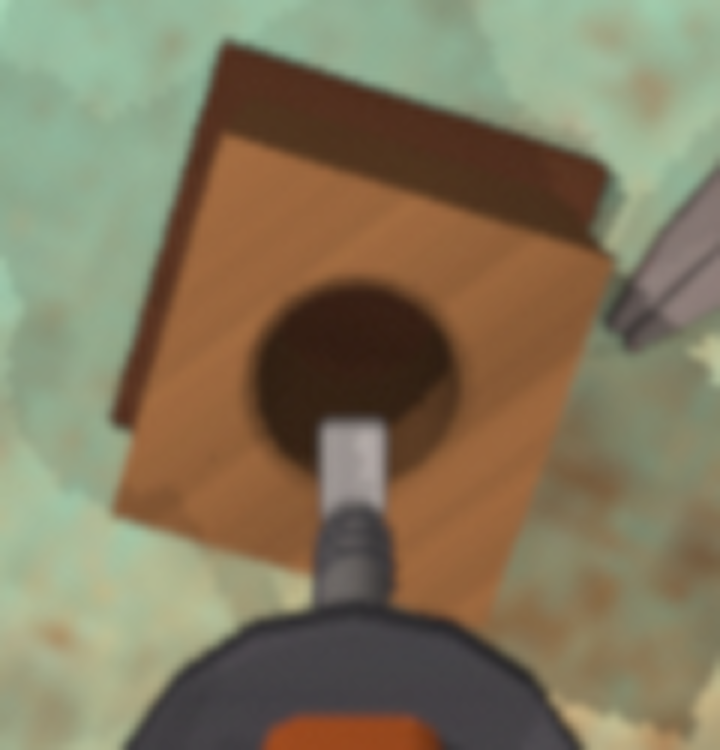

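View pics/t32.png

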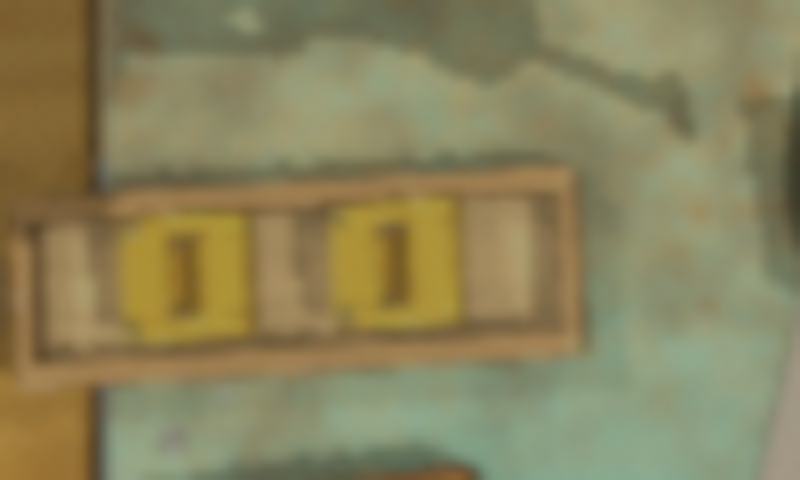

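Run:
```python
from h import *
d=snap("wrist");o=env.observe();p=o["position"];R=o["tool_rot"]
f=lambda c:np.array(c)/6+[195,100]
P=pt(d,f([(356,380),(252,380),(460,380),(356,279)]),.1);print(P.round(4),((P-p)@R).round(4))
print(((pt(d,f([(353,422)]),p[2]-.1277)-p)@R).round(4))
```

```text
[[ 0.4551 -0.0051  0.1   ]
 [ 0.4622 -0.0205  0.1   ]
 [ 0.4479  0.0103  0.1   ]
 [ 0.4401 -0.0121  0.1   ]] [[ 0.0004 -0.0005  0.2078]
 [ 0.0004 -0.0175  0.2078]
 [ 0.0004  0.0165  0.2078]
 [ 0.0169 -0.0005  0.2078]]
[[ 0.0114 -0.0011  0.1277]]
```

```bash
python3 -m pendant '[[[0.008,0,0],[0,0,0]],[[0,0,0.3],[0,0,0]],[[0,0,0.3],[0,0,0]],[[0,0,0.2],[0,0,0]],[[0,0,0.2],[0,0,0]],[[0,0,0.2],[0,0,0]],[[0,0,0.2],[0,0,0]],[[0,0,0.2],[0,0,0]],[[0,0,0],[0,0,0]],[[0,0,0],[0,0,0]]]'; python3 -m pendant '[[[0,0,0.05],[0,0,0]],[[0,0,0.05],[0,0,0]],[[0,0,0],[0,0,0]],[[0,0,0],[0,0,0]]]'; python3 -m pendant '[[[0,0,0.03],[0,0,0]],[[0,0,0],[0,0,0]],[[0,0,0],[0,0,0]]]'
```

```text
time_s: 50.28
position: [0.4549, -0.005, 0.1486]
tool_rot: [[-0.906, -0.423, 0.001], [-0.423, 0.906, -0.0], [-0.001, -0.001, -1.0]]
ft_force: [0.3, -0.1, -1.5]
grip_width: 0.0128
time_s: 50.78
position: [0.4545, -0.0049, 0.1379]
tool_rot: [[-0.906, -0.423, 0.0], [-0.423, 0.906, -0.0], [-0.0, -0.0, -1.0]]
ft_force: [0.1, -0.3, -1.1]
grip_width: 0.0127
time_s: 51.15
position: [0.4545, -0.0049, 0.1348]
tool_rot: [[-0.906, -0.423, -0.0], [-0.423, 0.906, 0.0], [0.0, 0.0, -1.0]]
ft_force: [0.8, -0.6, -1.1]
grip_width: 0.0128
```

```bash
python3 -m pendant '[[[0,0,0.015],[0,0,0]],[[0,0,0],[0,0,0]],[[0,0,0],[0,0,0]]]'; python3 -m pendant '[[[0,0,0.007],[0,0,0]],[[0,0,0],[0,0,0]],[[0,0,0],[0,0,0]]]'
```

```text
time_s: 51.52
position: [0.4545, -0.0049, 0.1333]
tool_rot: [[-0.906, -0.423, 0.0], [-0.423, 0.906, 0.0], [-0.0, 0.0, -1.0]]
ft_force: [0.6, 0.6, -2.1]
grip_width: 0.013
time_s: 51.9
position: [0.4545, -0.0049, 0.1326]
tool_rot: [[-0.906, -0.423, -0.0], [-0.423, 0.906, 0.0], [0.0, 0.0, -1.0]]
ft_force: [-0.3, 0.2, -1.3]
grip_width: 0.0126
```

```bash
python3 -m pendant '[[[0,0,0.005],[0,0,0]],[[0,0,0],[0,0,0]]]'; python3 -m pendant '[[[0,0,0],[0,0,0]],[[0,0,0],[0,0,0]],[[0,0,0],[0,0,0]],[[0,0,0],[0,0,0]],[[0,0,0],[0,0,0]],[[0,0,0],[0,0,0]],[[0,0,0],[0,0,0]],[[0,0,0],[0,0,0]]]' 0.6; python3 -c "
from h import *
st();snap('wrist','pics/w33.png')"
```

```text
time_s: 52.15
position: [0.4545, -0.0049, 0.1323]
tool_rot: [[-0.906, -0.423, 0.0], [-0.423, 0.906, -0.0], [-0.0, -0.0, -1.0]]
ft_force: [-0.5, 0.1, 1.3]
grip_width: 0.0131
time_s: 53.15
position: [0.4545, -0.0049, 0.1321]
tool_rot: [[-0.906, -0.423, -0.0], [-0.423, 0.906, 0.0], [0.0, 0.0, -1.0]]
ft_force: [0.1, -0.5, 0.2]
grip_width: 0.0677
t 53.15 p [ 0.4545 -0.0049  0.1321] yaw_x -154.96 zt [-0.  0. -1.] F [ 0.1 -0.5  0.2] T [ 0.01 -0.02  0.04] w 0.0677 q [ -15.6   20.2   99.5   -0.    60.3 -130.6]
```

View pics/w33.png

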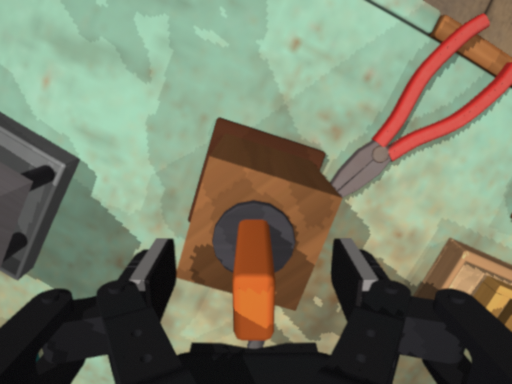

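```bash
python3 -m pendant '[[[0,0,-0.2],[0,0,0]],[[0,0,-0.4],[0,0,0]],[[0,0,-0.5],[0,0,0]],[[0,0,-0.5],[0,0,0]],[[0.39,-0.37,0],[0,0,0]],[[0.39,-0.37,0],[0,0,0]],[[0.39,-0.37,0],[0,0,0]],[[0.39,-0.37,0],[0,0,0]],[[0.39,-0.37,0],[0,0,0]],[[0,0,0],[0,0,0]],[[0,0,0],[0,0,0]]]'; python3 -c "
from h import *
st();snap('wrist','pics/w34.png');snap('top','pics/t34.png');snap('scene','pics/s34.png');snap('scene','pics/s34b.png',(210,160,440,300),3.4)"
```

```text
time_s: 54.58
position: [0.3595, -0.2518, 0.292]
tool_rot: [[-0.908, -0.419, -0.003], [-0.419, 0.908, -0.002], [0.003, -0.0, -1.0]]
ft_force: [-0.5, 0.3, 0.4]
grip_width: 0.0683
t 54.58 p [ 0.3595 -0.2518  0.292 ] yaw_x -155.21 zt [-0.0026 -0.0015 -1.    ] F [-0.5  0.3  0.4] T [-0.01  0.01 -0.02] w 0.0683 q [ -50.4    8.7   85.8   -0.2   85.5 -165.2]
```

View pics/t34.png

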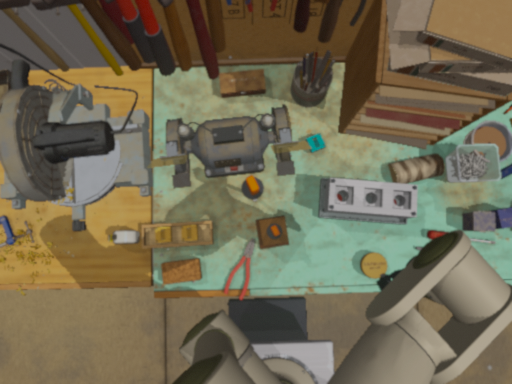

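View pics/w34.png

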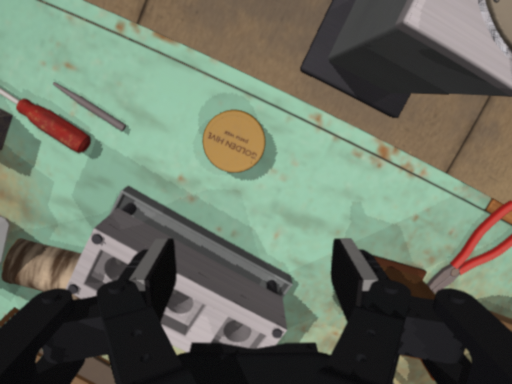

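View pics/s34b.png

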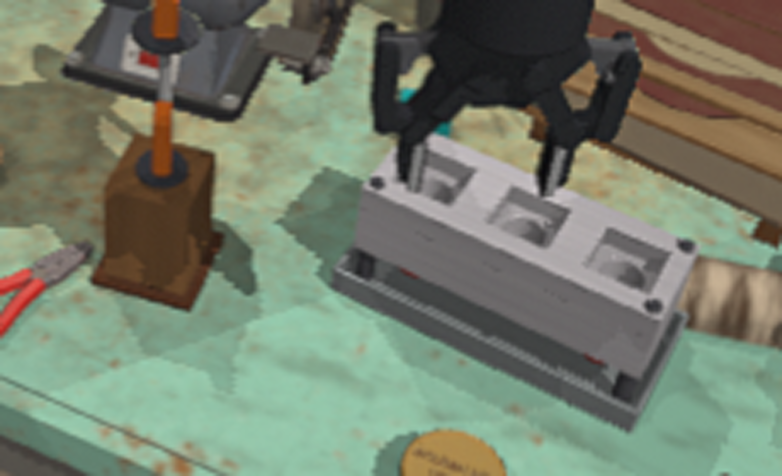

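```bash
python3 -m pendant '[[[0,0,0],[0,0,0.1]],[[0,0,0],[0,0,0.1]],[[0,0,0],[0,0,0]],[[0,0,0],[0,0,0]]]'; python3 -c "
from h import *
st();snap('top','pics/t35.png',(140,170,430,290),2.7)"
```

```text
time_s: 55.28
position: [0.3596, -0.2519, 0.2922]
tool_rot: [[-0.993, -0.121, -0.002], [-0.121, 0.993, -0.002], [0.003, -0.002, -1.0]]
ft_force: [-0.2, 0.4, -0.4]
grip_width: 0.0685
t 55.27 p [ 0.3596 -0.2519  0.2922] yaw_x -173.03 zt [-0.0025 -0.0021 -1.    ] F [-0.2  0.4 -0.4] T [0.04 0.03 0.03] w 0.0685 q [ -50.4    8.7   85.8   -0.2   85.5 -147.4]
```

View pics/t35.png

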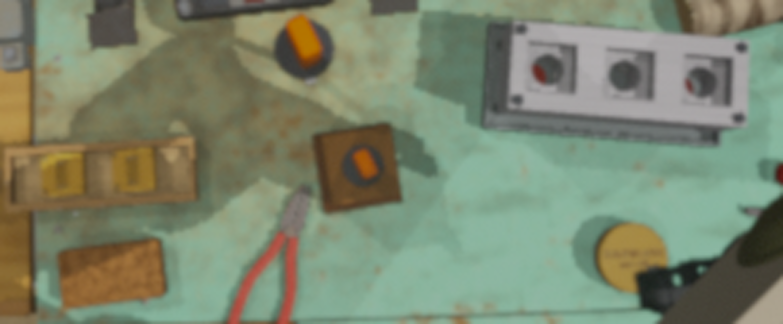

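Both plugs are standing in the rack at (62,175) and (133,168). The puller hangs in its stand at (363,165), and both slugs are down in the tray under bores a and c. Bore b is empty and the bystanders are where they were. I'm handing the job in.

```bash
python3 -c "
from rig import env
print(env.close_job())"
```

```text
the job is handed in; nothing more can be done
None
```

I finished the job and handed it in at about 55 s of the 210 s limit. The hand-in reports no verdict, so this rests on my own camera and force checks.

- **Plugs:** The block held two brass plugs, in the middle bore and in bore_c. I threaded each about 86° clockwise, pulled it out and unthreaded it on the rack floor. The rack had been knocked about 2 to 3 cm aside by then, so I measured its position again before each placement. The last top view shows both plugs standing flat in the trough.
- **Slugs:** There were two red slugs, in bore_a and bore_c, and I pushed both down with the rod. The last pictures show both lying in the catch tray. The middle bore had no slug.
- **Puller:** It hangs upright by its collar in the stand, released with the gripper open and the arm clear. I did not measure its final tilt or offset.
- **Bystanders:** The wax tin, tape measure and sanding block look unmoved, and the turquoise look-alike and the larger puller were left alone.

**Disagreements:**
- The top and wrist cameras differed by about 2 to 4 mm in x. I aligned by the rod and slot as seen together in the wrist view, and checked the depth by feel on the first plug.
- The second plug slipped about 4° on the rod while being carried, which I allowed for when unthreading.
- On the final retreat the last joint stopped right at its limit (-165.2° against -165.26°), so I turned it back before handing in.

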